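# Weigh out a grinding charge on the spring scale

### The job

Take the steel cup out of its slanted rest and pour all six ceramic balls into the bowl of the spring scale, without letting any fall on the bench, then put the empty cup back into the rest, fully home. Then add the ceramic rods from the tray to the bowl, one at a time, until the scale's pointer comes to rest between its upper and lower marks; leave any rod you do not need standing where it is, and leave the other things on the bench alone.

Things in the scene. Friction and masses are not known exactly. Their poses are not given: they have to be found in the camera images.
- cup: Straight open steel cup, 62 mm outside diameter, 100 mm long, wall 3 mm, base 4 mm, 0.14 kg empty. It holds the six balls, filled to about 65 mm. Origin: centre of the underside; its z axis runs out through the mouth. At the start it leans in the slanted rest, 30 degrees from vertical.
- rest_seat (a point): Seat of the fixed slanted grey cup rest, where the centre of the cup's underside sits, 45 mm above the bench. z: axis of the home cup, 30 deg from vertical, leaning roughly away from the robot; y level. Measured along z from the seat, side cheeks (76 mm over their outsides) end at 40 mm; the back plate under the leaning cup is 74 mm wide to 50 mm, then 36 mm wide to 80 mm.
- pan (a joint): Downward travel of the sprung bowl of the scale in m: 0 at the top stop, 0.062 at the bottom stop, about 0.004 to 0.015 with the bowl empty. The spring gives 1 mm for each 0.15 N (15 g); it is damped and comes to rest in about a second. The pointer is between its two pairs of marks when this reads 0.041 to 0.057.
- bowl_floor (a point): Centre of the inner floor of the round steel bowl on the spring scale (the bowl is 176 mm outside at the rim, 156 mm at the foot, wall 3 mm, rim 51 mm above this point). It moves with the bowl: 122 mm above the bench when joint pan reads 0, lower by the travel. The cream housing under the bowl is 170 x 150 mm and 45 mm tall.
- pointer (a point): Tip of the pointer: a level dark bar 44 mm wide, 3 mm thick, fixed to the bowl 118 mm from its axis on the scale's side away from the robot, 6 mm below bowl_floor. Before a fixed white plate 133 mm tall (its outer face 106 mm from the bowl's axis), with two dark marks each side: lower edge of the upper marks 76 mm, upper edge of the lower marks 58 mm above the bench.
- ball1: White ceramic grinding ball, 26 mm diameter, about 55 g (each differs by up to 15 percent). Origin: its centre. In the cup at the start.
- ball2: White ceramic grinding ball, 26 mm diameter, about 55 g (each differs by up to 15 percent). Origin: its centre. In the cup at the start.
- ball3: White ceramic grinding ball, 26 mm diameter, about 55 g (each differs by up to 15 percent). Origin: its centre. In the cup at the start.
- ball4: White ceramic grinding ball, 26 mm diameter, about 55 g (each differs by up to 15 percent). Origin: its centre. In the cup at the start.
- ball5: White ceramic grinding ball, 26 mm diameter, about 55 g (each differs by up to 15 percent). Origin: its centre. In the cup at the start.
- ball6: White ceramic grinding ball, 26 mm diameter, about 55 g (each differs by up to 15 percent). Origin: its centre. In the cup at the start.
- rod1_center (a point): Centre of a white ceramic grinding rod, a cylinder 30 mm in diameter and 64 mm tall, about 176 g (each differs by up to 15 percent), standing on a low white tray (6 mm thick, 100 x 250 mm) in a row of three about 80 mm apart. Its z axis is the cylinder's axis. The tray is on the other side of the cup rest from the scale.
- rod2_center (a point): Centre of a white ceramic grinding rod, a cylinder 30 mm in diameter and 64 mm tall, about 176 g (each differs by up to 15 percent), standing on a low white tray (6 mm thick, 100 x 250 mm) in a row of three about 80 mm apart. Its z axis is the cylinder's axis. The tray is on the other side of the cup rest from the scale.
- rod3_center (a point): Centre of a white ceramic grinding rod, a cylinder 30 mm in diameter and 64 mm tall, about 176 g (each differs by up to 15 percent), standing on a low white tray (6 mm thick, 100 x 250 mm) in a row of three about 80 mm apart. Its z axis is the cylinder's axis. The tray is on the other side of the cup rest from the scale.
- wash_bottle: White plastic bottle, 56 mm diameter, 150 mm tall, standing on the bench, not part of the job. Origin: centre of the underside.
- jar: Amber jar with a black cap, 64 mm diameter, 75 mm tall, standing on the bench, not part of the job. Origin: centre of the underside.
- dish: Shallow glass dish, 84 mm diameter, 16 mm tall, on the bench, not part of the job. Origin: centre of the underside.
- spatula: Steel sample spoon 170 mm long lying on the bench, not part of the job. Origin: near its middle, on the underside.
Not all that is in view belongs to the job. What is shaped like the part that bears rod3_center but red or yellow is not meant. What is shaped like the part that bears pan but blue is not meant.

How it is judged (in metres and radians):
On the way, in this order (a step that is already met when the one before it is completed fails the run):
1. the cup is lifted out of its rest with the balls in it (distance between cup and rest_seat above 0.05 m and distance between each of ball1, ball2, ball3, ball4, ball5, ball6 and cup below 0.105 m), for 0.1 s.
2. all six balls are in the scale's bowl (horizontal distance between each of ball1, ball2, ball3, ball4, ball5, ball6 and bowl_floor below 0.085 m and z of ball1 in the frame of bowl_floor between 0 and 0.065 m and z of ball2 in the frame of bowl_floor between 0 and 0.065 m and z of ball3 in the frame of bowl_floor between 0 and 0.065 m and z of ball4 in the frame of bowl_floor between 0 and 0.065 m and z of ball5 in the frame of bowl_floor between 0 and 0.065 m and z of ball6 in the frame of bowl_floor between 0 and 0.065 m), for 0.2 s.
3. the empty cup is back in its rest and released, before any rod is in the bowl (all of step 2 and distance between cup and rest_seat below 0.012 m and angle between the z axis of cup and the z axis of rest_seat, either way round below 0.15 rad and contact force between the fingers and cup below 0.05 N and not (horizontal distance between rod1_center and bowl_floor below 0.085 m and z of rod1_center in the frame of bowl_floor between 0 and 0.095 m) and not (horizontal distance between rod2_center and bowl_floor below 0.085 m and z of rod2_center in the frame of bowl_floor between 0 and 0.095 m) and not (horizontal distance between rod3_center and bowl_floor below 0.085 m and z of rod3_center in the frame of bowl_floor between 0 and 0.095 m)), for 0.2 s.
4. the pointer rests between its marks with the balls and at least one rod in the bowl (all of step 2 and value of joint pan between 0.041 and 0.057 m and velocity of joint pan between -0.004 and 0.004 m/s and ((horizontal distance between rod1_center and bowl_floor below 0.085 m and z of rod1_center in the frame of bowl_floor between 0 and 0.095 m) or (horizontal distance between rod2_center and bowl_floor below 0.085 m and z of rod2_center in the frame of bowl_floor between 0 and 0.095 m) or (horizontal distance between rod3_center and bowl_floor below 0.085 m and z of rod3_center in the frame of bowl_floor between 0 and 0.095 m))), for 0.5 s.
At the end, for the whole second after the job is handed in: Pointer at rest between the marks (pan travel 41 to 57 mm, under 4 mm/s); all six balls in the bowl; cup home in the rest (12 mm, 0.15 rad); every rod in the bowl (centre within 85 mm of its axis) or standing within 25 mm of where it was (all of step 2 and value of joint pan between 0.041 and 0.057 m and velocity of joint pan between -0.004 and 0.004 m/s and distance between cup and rest_seat below 0.012 m and angle between the z axis of cup and the z axis of rest_seat, either way round below 0.15 rad and ((horizontal distance between rod1_center and bowl_floor below 0.085 m and z of rod1_center in the frame of bowl_floor between 0 and 0.095 m) or (angle between rod1_center's own z axis and vertical below 0.15 rad and distance of rod1_center from where it was at the start of the episode below 0.025 m)) and ((horizontal distance between rod2_center and bowl_floor below 0.085 m and z of rod2_center in the frame of bowl_floor between 0 and 0.095 m) or (angle between rod2_center's own z axis and vertical below 0.15 rad and distance of rod2_center from where it was at the start of the episode below 0.025 m)) and ((horizontal distance between rod3_center and bowl_floor below 0.085 m and z of rod3_center in the frame of bowl_floor between 0 and 0.095 m) or (angle between rod3_center's own z axis and vertical below 0.15 rad and distance of rod3_center from where it was at the start of the episode below 0.025 m))); the robot touches nothing.
It fails at once if a ball falls on the bench (height (world z) of any of ball1, ball2, ball3, ball4, ball5, ball6 below 0.02 m).
It fails at once if another thing on the bench is moved more than 30 mm or tipped over (distance of any of wash_bottle, jar, dish, spatula from where it was at the start of the episode above 0.03 m or angle between any of wash_bottle, jar's own z axis and vertical above 0.4 rad).
It also fails if it takes over 72 s, if anything falls off the work surface, if the arm or the gripper's body presses on something with over 40 N, if the wrist force passes 120 N, or if a joint passes its speed limit or range.

### The arm

A 6-joint arm with a two-finger parallel gripper is mounted at the origin on the work surface. World frame = base frame: x ahead of the robot, y to its left, z up, the work surface at z = 0. Lengths are in m, angles in degrees, forces in N, time in s.
With the tool pointing down it reaches from about 0.275 to 0.75 m from the base axis. Payload 10.2 kg.
Tool frame: the origin (TCP) lies midway between the tips of the shut fingers; the grasp point (between the pads) lies 19 mm behind it; z points along the fingers, y is the line along which they close (so a half turn about z gives the same grasp; the last joint's range is limited). The gripper opens to 85 mm and grips with 20 to 120 N. Pads are 22 mm wide; open, the fingers measure 114 mm over their backs; the gripper's body (76 mm by 85 mm) begins 54 mm behind the grasp point. The pads swing forward as they close: fully open they stand 13 mm farther back than shut.
Start: joints at [-82.758, 17.928, 85.812, -0, 76.261, -12.8], TCP at [0.18, -0.493, 0.231] pointing down, gripper open.
Joint ranges: [-168.41, 168.41], [-55.51, 124.54], [10.69, 146.95], [-70.63, 250.63], [1, 178], [-165.06, 165.06]. Speed limits (degrees/s): [136.94, 136.94, 172.46, 180, 180, 180].

### API

Orientations are given as [roll, pitch, yaw] about the fixed x, y, z axes, in that order (R = Rz(yaw) Ry(pitch) Rx(roll)).
In Python, from workcell import get_obs, read_camera, camera_model, job_done gives the robot as it stands. The module is installed in compiled form; this text tells all that it offers.
- The arm moves only by the shell command python3 -m creep 'ROWS'. ROWS is JSON, a list of rows, each an object with "fingers": the finger opening in m, from 0 to 0.0854; "dp": the shift along the tool's x, y, z in m, a list of three; "turn": the turn about the tool's z in rad. A call has 1 to 12 rows; each row shifts and turns the commanded pose from where the row before left it, along the tool's axes as they then stand; what a row does not reach is not made up. A row lasts 1/8 s, in which the tool goes at most 62.5 mm and 10.7 degrees, less where a joint would pass 70% of its speed; a pose out of reach is approached as far as the arm can. A call is refused whole if a number of a shift passes 0.0625 or a number of a turn 0.188, either way. A call with a gripper value outside its range is refused whole. The fingers move at their own pace and stop on an object; the grip force is fixed at half the most. Time passes only in rows, so rows that do not move let the fingers close. It gives the time, the measured TCP pose, the force, the opening and the grip force at its end, in the units of the state.
- get_obs(): the state, without advancing time (a new reading comes with each control period).
- read_camera(name): name is "scene" or "side" or "wrist"; returns (picture, depth): 384x512x3 uint8, red, green, blue; 384x512 float32, m along the optical axis (not along the pixel's ray), 0 where there is no reading.
- camera_model(name): a dict with "mtx" (3x3 intrinsics, pixels), "rvec" (rotation vector, rad) and "tvec" (3), from world to camera coordinates, as OpenCV has them; the wrist camera has in their place "mount" (4x4, takes a point from camera to tool coordinates, whose origin is the TCP and whose axes are the flange's). Camera axes: x right, y down, z forward; pixel columns grow to the right and rows downward; lengths in m; the calibration is good to about 2 mm. The wrist camera is an equidistant fisheye: a pixel r from the principal point sees the ray r / f radians off the axis. A picture is of the moment at which its call begins: read the wrist's pose just before it. camera_model takes no time and is no camera call.
- job_done(): hands the job in; it is judged then, once.
The state is a dict: "time": time; "joint_positions": joint angles; "joint_vel": joint speeds; "joint_torque": joint torques, N m; "tcp_pos": TCP position; "ee_rot": TCP orientation; "force": force on the tool from outside, world axes, zero at the start; "torque": the same for the moment, N m; "width": finger opening in m; "finger_force": force on a finger pad.
Only numpy, scipy, OpenCV 4.12 (cv2) and the standard library are available. Lean on these libraries where they do the work, as an engineer would, in place of code of your own. Each camera call takes 0.05 s, during which the arm holds its last target. There are 200 camera calls.

## Working session

There is one attempt and no reset: what is moved stays moved. The work goes in short steps, Python scripts to look and compute and a shell command to move; the robot and the scene stay as the last step left them, time stands still between calls to the robot, and variables do not carry over. Pictures are saved under pics/ and viewed, at most 10 in all, crops included, and the job is handed in when it is done.

```bash
mkdir -p pics; ls; cat > h.py <<'E'
import numpy as np, cv2
from workcell import *
def snap(n):
    o=get_obs(); im,d=read_camera(n); np.savez('/tmp/'+n,im=im,d=d,p=o['tcp_pos'],r=o['ee_rot']); return im,d
def cloud(n,d):
    m=camera_model(n);K=m['mtx'];R=cv2.Rodrigues(np.array(m['rvec'],float))[0];t=np.array(m['tvec'],float).ravel()
    v,u=np.mgrid[:384,:512]; K=np.array(K)
    P=np.stack([(u-K[0,2])/K[0,0]*d,(v-K[1,2])/K[1,1]*d,d],-1)
    return (P-t)@R   # R^T(P-t)
E
python3 - <<'E'
from h import *
a,_=snap('scene');b,_=snap('side')
for n,i in(('scene',a),('side',b)):
    cv2.imwrite(f'pics/{n}0.png',cv2.resize(i[:,:,::-1],(768,576)))
    m=camera_model(n); R=cv2.Rodrigues(np.array(m['rvec'],float))[0]; print(n,-R.T@np.array(m['tvec'],float).ravel(),R[2],m['mtx'])
o=get_obs();print(o)
E
python3 -m creep --help
```

```text
pics
scene [ 1.26605997 -0.19422774  0.75814239] [-0.74339518  0.1882847  -0.64180408] [[386.44699028   0.         252.50102345]
 [  0.         386.44699028 189.83942737]
 [  0.           0.           1.        ]]
side [ 0.43899551 -0.94880816  1.1522297 ] [ 0.02793226  0.67879162 -0.73379951] [[447.35865533   0.         256.31900095]
 [  0.         447.35865533 183.3786796 ]
 [  0.           0.           1.        ]]
{'time': 0.1, 'joint_positions': array([-8.27594191e+01,  1.79544418e+01,  8.58471935e+01,  2.97793925e-04,
        7.62602208e+01, -1.27988519e+01]), 'joint_vel': array([ 0.00510275,  0.04379369, -0.15713037,  0.01244394, -0.06395143,
       -0.00714392]), 'joint_torque': array([ 3.14620171e-03, -4.12899649e+01, -2.60144770e+01, -1.47405262e-04,
        2.97737446e-03, -1.87954748e-05]), 'tcp_pos': array([ 0.17987138, -0.49300037,  0.23082453]), 'ee_rot': array([-1.79939745e+02, -1.39849177e-02,  2.00393545e+01]), 'force': array([-0.2312478 , -0.31129659, -0.20174482]), 'torque': array([-0.04704825, -0.00900708, -0.02147865]), 'finger_force': 0.0, 'width': 0.08518336672414216}invalid input: not JSON, or not a number
```

View pics/scene0.png

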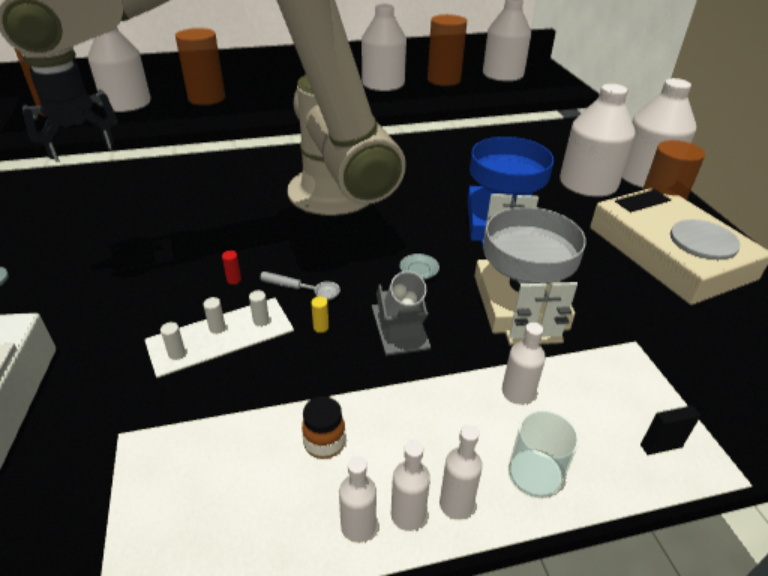

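View pics/side0.png

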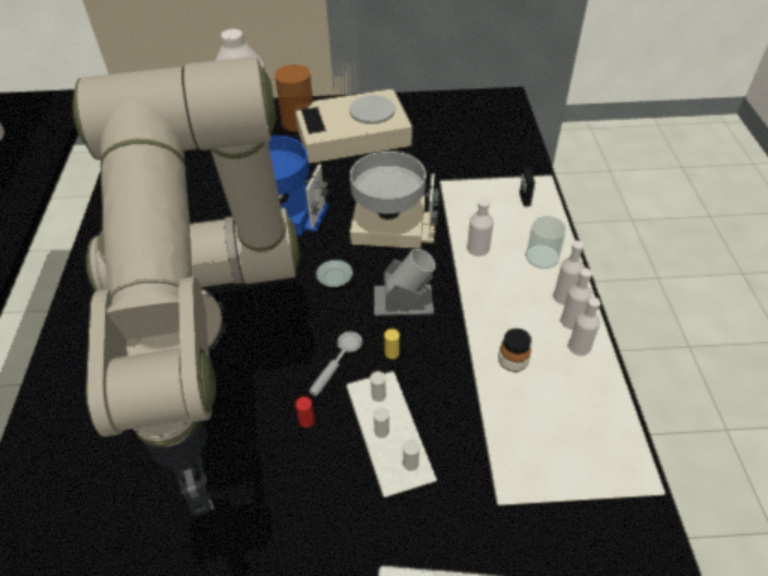

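The scene picture shows the cup in its rest at about (407,290), the real scale's bowl at (533,245), the rods at (172,340), (214,315) and (259,307), and red and yellow decoys. In the side picture the cup is at (415,272) and the bowl at (388,180).

Next I'll measure these, and check how the move command reports its rows.

```bash
python3 -m creep '[{"fingers":0.0854,"dp":[0,0,0],"turn":0}]'
python3 - <<'E'
from h import *
for n in('scene','side'):
    z=np.load(f'/tmp/{n}.npz');im,d=z['im'].astype(int),z['d'];P=cloud(n,d)
    ok=d>0
    X,Y,Z=P[...,0],P[...,1],P[...,2]
    sp=im.max(2)-im.min(2)
    print(n,'bench z',np.median(Z[ok&(im.max(2)<25)&(abs(X-.5)<.2)&(abs(Y)<.3)]))
    # objects above bench by components
    m=(ok&(Z>.012)&(Z<.26)&(X>.25)&(X<.78)&(abs(Y)<.5)).astype(np.uint8)
    k,l,s,c=cv2.connectedComponentsWithStats(m)
    for i in range(1,k):
        if s[i,4]<40: continue
        q=P[l==i]; print(s[i,:4],s[i,4],'min',q.min(0).round(3),'max',q.max(0).round(3),'rgb',np.median(im[l==i],0))
E
```

```text
time: 0.22
tcp_pos: [0.1799, -0.4931, 0.231]
ee_rot: [-180.0, -0.0, 20.0]
force: [1.0, 0.5, -0.6]
width: 0.0853
finger_force: 0.0
scene bench z 0.0017084584584631322
[221  92  50  44] 1586 min [ 0.251 -0.038  0.133] max [0.309 0.107 0.26 ] rgb [59. 60. 39.]
[314 104  77 164] 7067 min [0.25  0.16  0.012] max [0.74  0.442 0.177] rgb [130. 121. 110.]
[148 167  13  20] 190 min [ 0.293 -0.273  0.012] max [ 0.325 -0.243  0.07 ] rgb [115.  17.  16.]
[251 169  42  57] 1316 min [ 0.32  -0.003  0.012] max [0.586 0.159 0.149] rgb [81. 83. 81.]
[174 181  53  38] 432 min [ 0.319 -0.203  0.012] max [ 0.5   -0.055  0.068] rgb [151.  140.5  71.5]
[166 193  13  24] 241 min [ 0.436 -0.229  0.012] max [ 0.467 -0.199  0.074] rgb [133. 133. 121.]
[135 198  15  24] 248 min [ 0.438 -0.309  0.012] max [ 0.468 -0.279  0.075] rgb [133. 132. 120.]
[107 214  17  25] 275 min [ 0.488 -0.378  0.013] max [ 0.519 -0.35   0.074] rgb [133. 133. 120.]
[201 264  29  40] 963 min [ 0.707 -0.174  0.012] max [ 0.768 -0.11   0.08 ] rgb [26. 23. 24.]
side bench z -0.0009462467951274674
[177  91  42  96] 1769 min [ 0.25  -0.04
[... 406 characters left out ...]
b [143. 154. 146.]
[332 219  23  28] 496 min [ 0.704 -0.177  0.012] max [ 0.765 -0.116  0.081] rgb [86.5 70.  41.5]
[257 220   9  18] 144 min [ 0.472 -0.125  0.012] max [ 0.498 -0.093  0.068] rgb [146. 127.  55.]
[207 239  20  24] 138 min [ 0.317 -0.205  0.012] max [ 0.375 -0.124  0.023] rgb [156. 156. 150.]
[247 248  11  20] 172 min [ 0.437 -0.232  0.013] max [ 0.466 -0.199  0.074] rgb [145. 143. 132.]
[197 265  12  19] 167 min [ 0.294 -0.277  0.013] max [ 0.324 -0.244  0.069] rgb [122.  33.  31.]
[249 272  11  19] 186 min [ 0.439 -0.311  0.012] max [ 0.468 -0.279  0.073] rgb [159.  157.  144.5]
[269 293  11  20] 192 min [ 0.49  -0.382  0.013] max [ 0.518 -0.35   0.075] rgb [158. 157. 145.]
```

```bash
cat > fit.py <<'E'
from h import *
from scipy.optimize import least_squares as LS
C={}
for n in('scene','side'):
    z=np.load(f'/tmp/{n}.npz'); C[n]=(z['im'].astype(int),cloud(n,z['d']),z['d']>0)
def sel(n,f):
    im,P,ok=C[n]; q=P[ok]; return q[f(q[:,0],q[:,1],q[:,2])]
def ax(p):
    a=np.array([.5*np.cos(p[2]),.5*np.sin(p[2]),.75**.5]); return np.array([p[0],p[1],.045]),a
def res(p,q):
    S,a=ax(p); r=q-S; s=r@a; return np.linalg.norm(r-np.outer(s,a),axis=1)-.031
for names in(['scene'],['side'],['scene','side']):
    q=np.vstack([sel(n,lambda X,Y,Z:(X>.47)&(X<.62)&(Y>-.02)&(Y<.1)&(Z>.05)&(Z<.16)) for n in names])
    p=np.array([.5,.035,0.])
    for it in range(8):
        S,a=ax(p); s=(q-S)@a; g=(s>52)if 0 else (s>.055)&(s<.102); g&=abs(res(p,q))<(.012 if it<4 else .005)
        p=LS(res,p,args=(q[g],),loss='soft_l1',f_scale=.001).x
    print('cup',names,p.round(4),'az deg',np.degrees(p[2]),g.sum(),'rms',np.sqrt(np.mean(res(p,q[g])**2)),'smax',np.percentile(s[abs(res(p,q))<.004],99))
for names in(['scene'],['side'],['scene','side']):
    q=np.vstack([sel(n,lambda X,Y,Z:(X>.38)&(X<.64)&(Y>.15)&(Y<.4)&(Z>.11)&(Z<.2)) for n in names])
    zt=np.percentile(q[:,2],97); g=q[q[:,2]>zt-.006]
    c=LS(lambda c:np.hypot(g[:,0]-c[0],g[:,1]-c[1])-c[2],[.51,.28,.087],loss='soft_l1',f_scale=.001).x
    print('bowl',names,c.round(4),'ztop',zt,len(g))
q=sel('scene',lambda X,Y,Z:(X>.5)&(X<.66)&(Y>.15)&(Y<.4)&(Z>.06)&(Z<.125)); print('plate mean',q[q[:,0]>.59].mean(0))
E
python3 fit.py; python3 - <<'E'
from h import *
z=np.load('/tmp/scene.npz')['im'][155:245,230:400,::-1]; cv2.imwrite('pics/crop1.png',cv2.resize(z,None,fx=4.6,fy=4.6,interpolation=2))
E
```

```text
cup ['scene'] [ 0.5105  0.0358 -0.0144] az deg -0.8258100434231656 389 rms 0.002116357348046535 smax 0.10250409578026295
cup ['side'] [ 0.5109  0.039  -0.1099] az deg -6.296334222730551 381 rms 0.0022381696338927065 smax 0.10154349603819932
cup ['scene', 'side'] [ 0.5106  0.0374 -0.0606] az deg -3.4731309842086056 766 rms 0.0021878869060660924 smax 0.10213329541222163
bowl ['scene'] [0.5007 0.2861 0.0861] ztop 0.1667194586137376 377
bowl ['side'] [0.5019 0.2848 0.0861] ztop 0.16524598104084787 204
bowl ['scene', 'side'] [0.5009 0.2858 0.0861] ztop 0.16632974101257775 565
plate mean [0.60555945 0.2680696  0.09386028]
```

View pics/crop1.png

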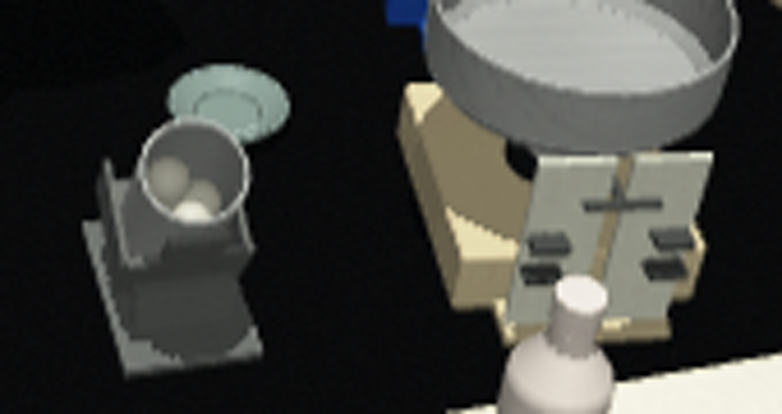

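The crop shows the balls in the cup near crop pixel (190,190), the rest's back plate below it, and the pointer high on its plate at (620,203). Bench objects are well clear of the path.

I'll move above the cup with the tool's y along the rest's level axis.

```bash
cat >> h.py <<'E'
def to(x,y,z,yaw=None):
    o=get_obs();p=o['tcp_pos'];w=np.radians(o['ee_rot'][2]);d=np.array([x,y,z])-p
    print('t',round(o['time'],2),'dp',(d[0]*np.cos(w)+d[1]*np.sin(w)).round(4),(d[0]*np.sin(w)-d[1]*np.cos(w)).round(4),(-d[2]).round(4),'|',np.linalg.norm(d).round(4),'turn',None if yaw is None else ((np.degrees(w)-yaw+180)%360-180)*np.pi/180)
E
python3 -m creep '[{"fingers":0.0854,"dp":[0,0,0],"turn":0.137},{"fingers":0.0854,"dp":[0,0,0],"turn":0.137},{"fingers":0.0854,"dp":[0,0,0],"turn":0.137},{"fingers":0.0854,"dp":[0.0305,-0.05,0],"turn":0},{"fingers":0.0854,"dp":[0.0305,-0.05,0],"turn":0},{"fingers":0.0854,"dp":[0.0305,-0.05,0],"turn":0},{"fingers":0.0854,"dp":[0.0305,-0.05,0],"turn":0},{"fingers":0.0854,"dp":[0.0305,-0.05,0],"turn":0},{"fingers":0.0854,"dp":[0.0305,-0.05,0],"turn":0},{"fingers":0.0854,"dp":[0.0305,-0.05,0],"turn":0},{"fingers":0.0854,"dp":[0.0305,-0.05,0],"turn":0},{"fingers":0.0854,"dp":[0.0305,-0.05,0],"turn":0}]'
python3 -c "
from h import *
to(.548,.035,.22,-3.5)"
```

```text
time: 1.72
tcp_pos: [0.4823, -0.059, 0.2314]
ee_rot: [180.0, -0.0, -3.5]
force: [0.3, -1.7, 0.3]
width: 0.0849
finger_force: 0.0
t 1.73 dp 0.0599 -0.0979 0.0114 | 0.1153 turn 7.1025540026609705e-06
```

```bash
python3 -m creep '[{"fingers":0.0854,"dp":[0.03,-0.049,0],"turn":0},{"fingers":0.0854,"dp":[0.03,-0.049,0],"turn":0},{"fingers":0.0854,"dp":[0,0,0],"turn":0},{"fingers":0.0854,"dp":[0,0,0],"turn":0}]'
cat >> h.py <<'E'
def wcloud():
    im,d=snap('wrist'); z=np.load('/tmp/wrist.npz'); m=camera_model('wrist');K=np.array(m['mtx']);T=np.array(m['mount'])
    v,u=np.mgrid[:384,:512]; x=(u-K[0,2])/K[0,0]; y=(v-K[1,2])/K[1,1]; r=np.hypot(x,y)+1e-9
    t=np.tan(np.minimum(r,1.45)); P=np.stack([x/r*t*d,y/r*t*d,d],-1); ok=(d>0)&(r<1.3)
    from scipy.spatial.transform import Rotation as Ro
    P=P@T[:3,:3].T+T[:3,3]; P=P@Ro.from_euler('xyz',z['r'],degrees=True).as_matrix().T+z['p']
    return im,P,ok
E
cat > wf.py <<'E'
from h import *
from scipy.optimize import least_squares as LS
im,P,ok=wcloud(); cv2.imwrite('pics/w1.png',cv2.resize(im[:,:,::-1],(768,576)))
q=P[ok]; q=q[(abs(q[:,0]-.53)<.09)&(abs(q[:,1]-.037)<.06)&(q[:,2]>.05)&(q[:,2]<.16)]; print(len(q),q.min(0),q.max(0))
def ax(p):
    a=np.array([.5*np.cos(p[2]),.5*np.sin(p[2]),.75**.5]); return np.array([p[0],p[1],.045]),a
def res(p,q):
    S,a=ax(p); r=q-S; s=r@a; return np.linalg.norm(r-np.outer(s,a),axis=1)-.031
p=np.array([.5106,.0374,-.06])
for it in range(8):
    S,a=ax(p); s=(q-S)@a; g=(s>.05)&(s<.102)&(abs(res(p,q))<(.012 if it<4 else .005))
    p=LS(res,p,args=(q[g],),loss='soft_l1',f_scale=.001).x
print(p,np.degrees(p[2]),g.sum(),np.percentile(s[abs(res(p,q))<.004],99))
r=q[q[:,2]>.05]
E
python3 wf.py; python3 -c "
from h import *
to(.548,.035,.084,-3.5)"
```

```text
time: 2.22
tcp_pos: [0.547, 0.033, 0.231]
ee_rot: [180.0, 0.0, -3.5]
force: [0.1, 0.6, 0.1]
width: 0.0854
finger_force: 0.0
5465 [ 0.47594104 -0.00060325  0.05001866] [0.58479801 0.07652383 0.14757692]
[0.50521474 0.03695375 0.00993799] 0.5694050585373776 2171 0.1025247954808747
t 2.27 dp 0.0009 -0.0025 0.1472 | 0.1472 turn -0.0009182062995890825
```

View pics/w1.png

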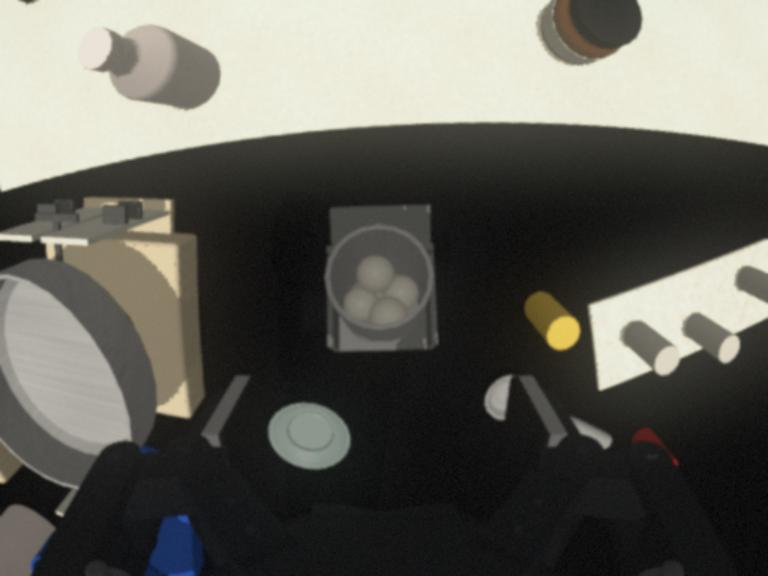

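The wrist view shows the cup's mouth at (380,277) with the balls in it. The rest's sides are almost parallel to the tool's x, about 1° off, so the pose is good for a grasp. I'll go down and close.

```bash
python3 -m creep '[{"fingers":0.0854,"dp":[0,-0.0025,0.04],"turn":0},{"fingers":0.0854,"dp":[0,0,0.04],"turn":0},{"fingers":0.0854,"dp":[0,0,0.04],"turn":0},{"fingers":0.0854,"dp":[0,0,0.027],"turn":0},{"fingers":0.0854,"dp":[0,0,0],"turn":0},{"fingers":0.05,"dp":[0,0,0],"turn":0},{"fingers":0.05,"dp":[0,0,0],"turn":0},{"fingers":0.05,"dp":[0,0,0],"turn":0},{"fingers":0.05,"dp":[0,0,0],"turn":0},{"fingers":0.05,"dp":[0,0,0],"turn":0}]'
```

```text
time: 3.52
tcp_pos: [0.5482, 0.0353, 0.0864]
ee_rot: [180.0, -0.2, -3.5]
force: [-2.3, -2.2, 5.8]
width: 0.0622
finger_force: 64.4
```

```bash
python3 -m creep '[{"fingers":0.05,"dp":[0.003,0,-0.015],"turn":0},{"fingers":0.05,"dp":[0.005,0,-0.03],"turn":0},{"fingers":0.05,"dp":[0,0,-0.04],"turn":0},{"fingers":0.05,"dp":[0,0,-0.04],"turn":0},{"fingers":0.05,"dp":[0,0,-0.03],"turn":0},{"fingers":0.05,"dp":[0,0,-0.01],"turn":0},{"fingers":0.05,"dp":[0,0,0],"turn":0}]'
python3 - <<'E'
from h import *
a,_=snap('side');snap('scene')
cv2.imwrite('pics/s2.png',cv2.resize(a[90:250,170:370,::-1],(800,640))[:600])
E
```

```text
time: 4.4
tcp_pos: [0.5553, 0.0353, 0.2493]
ee_rot: [-180.0, -0.0, -3.5]
force: [-1.1, 0.0, -4.4]
width: 0.0619
finger_force: 67.1
```

View pics/s2.png

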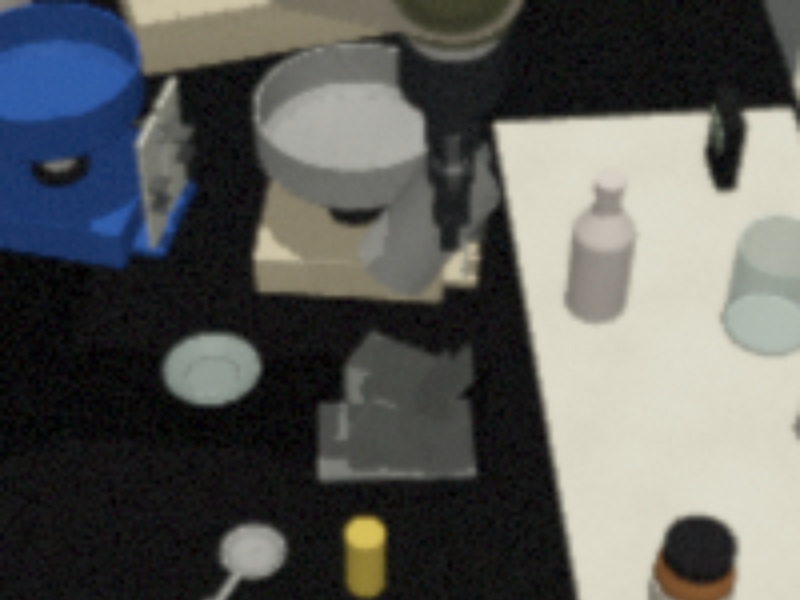

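The side crop shows the cup at (430,235) held at its 30° lean, with the force near 4.4 N, so all the balls are aboard. The rest is empty at (400,410). I'll turn the mouth toward +y and go to the near (−y) rim of the bowl.

```bash
python3 -m creep '[{"fingers":0.05,"dp":[0,0,0],"turn":-0.1745},{"fingers":0.05,"dp":[0,0,0],"turn":-0.1745},{"fingers":0.05,"dp":[0,0,0],"turn":-0.1745},{"fingers":0.05,"dp":[0,0,0],"turn":-0.1745},{"fingers":0.05,"dp":[0,0,0],"turn":-0.1745},{"fingers":0.05,"dp":[0,0,0],"turn":-0.1745},{"fingers":0.05,"dp":[0,0,0],"turn":-0.1745},{"fingers":0.05,"dp":[0,0,0],"turn":-0.1745},{"fingers":0.05,"dp":[0,0,0],"turn":-0.1745}]'
python3 -m creep '[{"fingers":0.05,"dp":[0.03,-0.013,0],"turn":0},{"fingers":0.05,"dp":[0.04,-0.018,0],"turn":0},{"fingers":0.05,"dp":[0.04,-0.018,0],"turn":0},{"fingers":0.05,"dp":[0.03,-0.011,0],"turn":0},{"fingers":0.05,"dp":[0.006,-0.003,0],"turn":0},{"fingers":0.05,"dp":[0,0,0],"turn":0}]'
cat > cf.py <<'E'
from h import *
from scipy.optimize import least_squares as LS
def cup(view=('scene','side'),th0=30,s0=75,b=.026,verbose=1):
    o=get_obs(); w=np.radians(o['ee_rot'][2]); p0=o['tcp_pos']+[0,0,b]; d=np.array([np.cos(w),np.sin(w),0]); y=np.array([-np.sin(w),np.cos(w),0])
    Q=[]
    for n in view:
        im,dd=snap(n); P=cloud(n,dd); k=(dd>0)&(im.max(2)>62)&(np.ptp(im.astype(int),axis=2)<25)&(np.linalg.norm(P-p0,axis=2)<.11); Q.append(P[k])
    Q=np.vstack(Q)
    # params: axis passes p0 + l*y + h*perp ; tilt th, azimuth error e
    def ax(p):
        dd=d*np.cos(p[3])+y*np.sin(p[3]); a=dd*np.sin(p[0])+np.array([0,0,np.cos(p[0])]); n=dd*np.cos(p[0])-np.array([0,0,np.sin(p[0])])
        return p0+p[1]*y+p[2]*n,a
    def res(p,q):
        c,a=ax(p); r=q-c; return np.linalg.norm(r-np.outer(r@a,a),axis=1)-.031
    best=None
    for t0 in np.atleast_1d(th0):
        p=np.array([np.radians(t0),0,0,0.])
        for it in range(10):
            c,a=ax(p); s=(Q-c)@a; g=(s>-.085)&(s<.04)&(abs(res(p,Q))<(.015 if it<4 else .006))
            if g.sum()<20: break
            p=LS(res,p,args=(Q[g],),loss='soft_l1',f_scale=.001).x
        if best is None or g.sum()>best[1]: best=(p,g.sum(),s[g],Q[g])
    p,n,s,_=best; c,a=ax(p)
    print('tilt',np.degrees(p[0]).round(1),'lat',p[1].round(4),'perp',p[2].round(4),'az err',np.degrees(p[3]).round(1),'n',n,'s range',np.percentile(s,[1,99]).round(4),'G',c.round(4),'tcp',o['tcp_pos'].round(4),'t',o['time'])
    return p,c,a
def rim():
    for n in('scene','side'):
        z=np.load(f'/tmp/{n}.npz');P=cloud(n,z['d']); k=(z['d']>0)&(z['im'].max(2)>62)
        r=np.hypot(P[...,0]-.501,P[...,1]-.286); k&=(abs(r-.0865)<.006)&(P[...,2]>.09)&(P[...,2]<.185)
        k&=(P[...,1]>.3)
        q=P[k]; print(n,'rim z',np.percentile(q[:,2],97).round(4),len(q))
if __name__=='__main__':
    import sys
    cup(th0=[float(v) for v in sys.argv[1:]] or 30); rim()
E
python3 cf.py 30
```

```text
time: 5.62
tcp_pos: [0.555, 0.0354, 0.2478]
ee_rot: [-179.8, -0.0, 86.8]
force: [-0.1, 0.6, -4.6]
width: 0.0619
finger_force: 67.1
time: 6.38
tcp_pos: [0.5013, 0.1848, 0.2485]
ee_rot: [-179.9, 0.0, 86.5]
force: [0.2, 0.3, -4.4]
width: 0.0617
finger_force: 67.2
tilt 30.7 lat -0.0006 perp 0.0001 az err -0.9 n 1497 s range [-0.0757  0.0218] G [0.5019 0.1848 0.2745] tcp [0.5013 0.1848 0.2485] t 6.375
scene rim z 0.1672 891
side rim z 0.1656 240
```

```bash
python3 -m creep '[{"fingers":0.05,"dp":[0,0,0.02],"turn":0},{"fingers":0.05,"dp":[0,0,0.0185],"turn":0},{"fingers":0.05,"dp":[0.008,0,0],"turn":0},{"fingers":0.05,"dp":[0.008,0,0],"turn":0},{"fingers":0.05,"dp":[0.007,0,0.003],"turn":0},{"fingers":0.05,"dp":[0.007,0,0.003],"turn":0},{"fingers":0.05,"dp":[0.006,0,0.003],"turn":0},{"fingers":0.05,"dp":[0,0,0],"turn":0},{"fingers":0.05,"dp":[0,0,0],"turn":0}]'
python3 cf.py 30 45 60
```

```text
time: 7.6
tcp_pos: [0.5041, 0.2198, 0.2023]
ee_rot: [179.9, 0.2, 86.5]
force: [0.1, -8.0, -3.3]
width: 0.0615
finger_force: 66.0
tilt 37.8 lat -0.0003 perp -0.0008 az err -1.0 n 1360 s range [-0.0766  0.0198] G [0.5043 0.2192 0.2288] tcp [0.5041 0.2198 0.2023] t 7.6
scene rim z 0.1551 833
side rim z 0.1529 265
```

Pivoting works: tilt 37.8° at about 8 N, with the rim sinking as expected. Continuing along the arc.

```bash
python3 -m creep '[{"fingers":0.05,"dp":[0.002,0,0.01],"turn":0},{"fingers":0.05,"dp":[0.003,0,0.01],"turn":0},{"fingers":0.05,"dp":[0.004,0,0.01],"turn":0},{"fingers":0.05,"dp":[0.004,0,0.01],"turn":0},{"fingers":0.05,"dp":[0.004,0,0.008],"turn":0},{"fingers":0.05,"dp":[0,0,0],"turn":0},{"fingers":0.05,"dp":[0,0,0],"turn":0}]'
python3 cf.py 45 60 75
```

```text
time: 8.57
tcp_pos: [0.5057, 0.2372, 0.1552]
ee_rot: [179.8, 0.1, 86.5]
force: [-0.5, -5.5, 3.8]
width: 0.0613
finger_force: 64.9
tilt 50.8 lat -0.0003 perp -0.0018 az err -1.1 n 1296 s range [-0.0791  0.0171] G [0.506  0.236  0.1827] tcp [0.5057 0.2372 0.1552] t 8.575
scene rim z 0.1157 295
side rim z 0.1147 109
```

```bash
python3 -m creep '[{"fingers":0.05,"dp":[0.006,0,0.004],"turn":0},{"fingers":0.05,"dp":[0.005,0,0.006],"turn":0},{"fingers":0.05,"dp":[0.005,0,0.006],"turn":0},{"fingers":0.05,"dp":[0.004,0,0.006],"turn":0},{"fingers":0.05,"dp":[0.003,0,0.006],"turn":0},{"fingers":0.05,"dp":[0,0,0],"turn":0},{"fingers":0.05,"dp":[0,0,0],"turn":0}]'
python3 cf.py 45 60 75
python3 - <<'E'
from h import *
a=np.load('/tmp/side.npz')['im'];b=np.load('/tmp/scene.npz')['im']
cv2.imwrite('pics/s3.png',np.hstack([cv2.resize(a[70:190,200:320,::-1],(400,400)),cv2.resize(b[110:250,290:430,::-1],(400,400))]))
E
```

```text
time: 9.55
tcp_pos: [0.5078, 0.2616, 0.1282]
ee_rot: [179.7, -0.1, 86.5]
force: [-0.4, 2.2, 5.7]
width: 0.0612
finger_force: 64.7
tilt 76.7 lat -0.0001 perp -0.003 az err -0.5 n 1180 s range [-0.0816  0.0132] G [0.5079 0.2609 0.157 ] tcp [0.5078 0.2616 0.1282] t 9.55
scene rim z 0.114 193
side rim z 0.1129 70
```

View pics/s3.png

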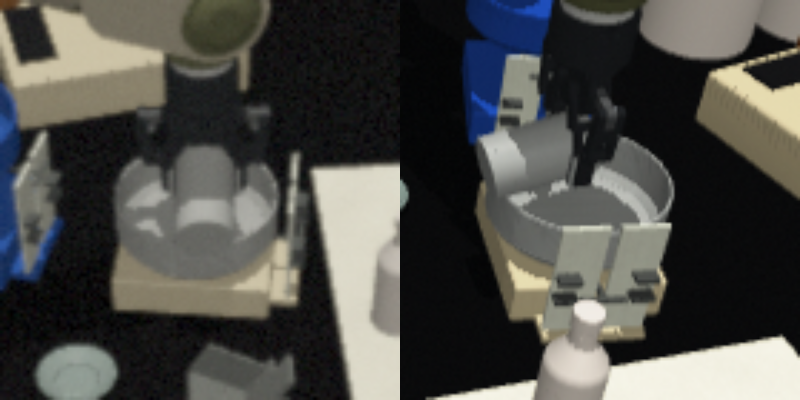

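The left half (side view) shows the cup lying over the rim with its mouth inside the bowl. The right half (scene view) shows its mouth above the bowl's middle, with the bowl near its bottom stop. Continuing past horizontal.

```bash
python3 -m creep '[{"fingers":0.05,"dp":[0.004,0,0.006],"turn":0},{"fingers":0.05,"dp":[0.003,0,0.006],"turn":0},{"fingers":0.05,"dp":[0.003,0,0.006],"turn":0},{"fingers":0.05,"dp":[0.002,0,0.006],"turn":0},{"fingers":0.05,"dp":[0.001,0,0.004],"turn":0},{"fingers":0.05,"dp":[0.001,0,0.004],"turn":0},{"fingers":0.05,"dp":[0,0,0.004],"turn":0},{"fingers":0.05,"dp":[0,0,0],"turn":0},{"fingers":0.05,"dp":[0,0,0],"turn":0},{"fingers":0.05,"dp":[0,0,0],"turn":0}]'
python3 cf.py 75 90 105
python3 - <<'E'
from h import *
a=np.load('/tmp/side.npz')['im'];b=np.load('/tmp/scene.npz')['im']
cv2.imwrite('pics/s4.png',np.hstack([cv2.resize(a[70:190,200:320,::-1],(400,400)),cv2.resize(b[110:250,290:430,::-1],(400,400))]))
E
```

```text
time: 10.9
tcp_pos: [0.507, 0.2746, 0.0898]
ee_rot: [-180.0, 0.0, 86.5]
force: [-0.4, 0.6, 1.6]
width: 0.0594
finger_force: 74.5
tilt 115.5 lat 0.0015 perp -0.0064 az err 0.9 n 710 s range [-0.0835  0.034 ] G [0.5056 0.2774 0.1216] tcp [0.507  0.2746 0.0898] t 10.9
scene rim z 0.1263 294
side rim z 0.1245 121
```

View pics/s4.png

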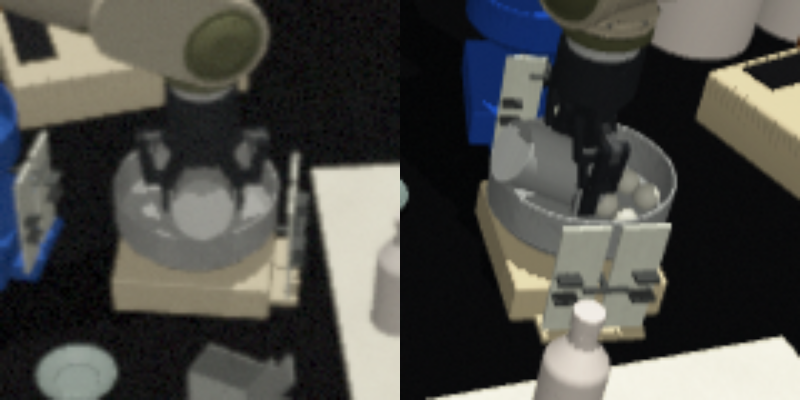

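The scene half shows white balls in the bowl at about (640,195), out of the cup. The side half shows the cup's base at (203,200), slipped just inside the rim. I'll raise it gently and look again.

```bash
python3 -m creep '[{"fingers":0.05,"dp":[0,0,-0.004],"turn":0},{"fingers":0.05,"dp":[0,0,-0.006],"turn":0},{"fingers":0.05,"dp":[0,0,-0.008],"turn":0},{"fingers":0.05,"dp":[0,0,-0.01],"turn":0},{"fingers":0.05,"dp":[0,0,-0.012],"turn":0},{"fingers":0.05,"dp":[0,0,-0.02],"turn":0},{"fingers":0.05,"dp":[0,0,-0.03],"turn":0},{"fingers":0.05,"dp":[0,0,-0.03],"turn":0},{"fingers":0.05,"dp":[0,0,-0.03],"turn":0},{"fingers":0.05,"dp":[0,0,0],"turn":0},{"fingers":0.05,"dp":[0,0,0],"turn":0}]'
python3 cf.py 75 90 105 120
python3 - <<'E'
from h import *
a=np.load('/tmp/side.npz')['im'];b=np.load('/tmp/scene.npz')['im']
cv2.imwrite('pics/s5.png',np.hstack([cv2.resize(a[50:190,190:330,::-1],(400,400)),cv2.resize(b[80:250,270:440,::-1],(400,400))]))
E
```

```text
time: 12.38
tcp_pos: [0.5066, 0.2746, 0.2387]
ee_rot: [-179.9, 0.0, 86.5]
force: [0.3, -0.8, -0.9]
width: 0.0601
finger_force: 74.6
tilt 117.2 lat 0.0011 perp -0.0054 az err -0.0 n 856 s range [-0.0827  0.016 ] G [0.5057 0.2771 0.2695] tcp [0.5066 0.2746 0.2387] t 12.375
scene rim z 0.1451 764
side rim z 0.1432 503
```

View pics/s5.png

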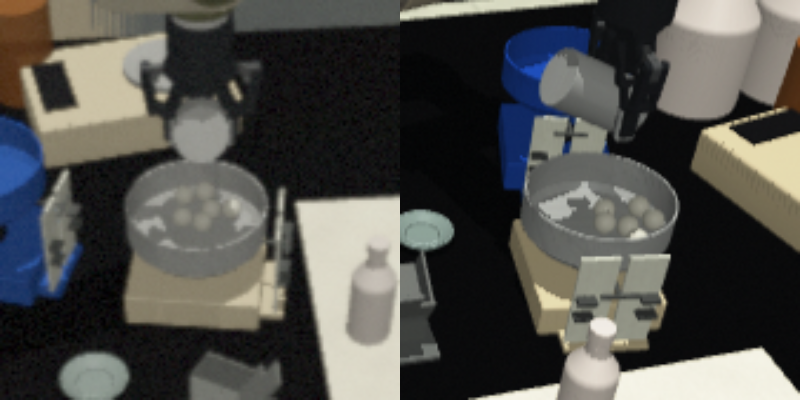

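All six balls lie in the bowl: in the side half around (182–232, 190–228), in the scene half at (600–650, 200–230). The bowl is at about 29 mm travel and the cup is empty. It hangs at 117°, so it must be tilted back over the rest's back-plate top edge. I'll measure that edge and turn the tool back.

```bash
python3 - <<'E'
from h import *
for n in('scene','side'):
    z=np.load(f'/tmp/{n}.npz');P=cloud(n,z['d']);k=(z['d']>0)&(abs(P[...,0]-.55)<.08)&(abs(P[...,1]-.037)<.055)&(P[...,2]>.055)&(P[...,2]<.13)
    q=P[k]; print(n,len(q),q.max(0).round(4))
    for h in(.06,.07,.08,.085,.09,.095,.1): 
        s=q[abs(q[:,2]-h)<.0025]; 
        if len(s): print(h,len(s),'x',s[:,0].min().round(4),s[:,0].max().round(4),'y',s[:,1].min().round(4),s[:,1].max().round(4))
E
python3 -m creep '[{"fingers":0.05,"dp":[0,0,0],"turn":0.1726},{"fingers":0.05,"dp":[0,0,0],"turn":0.1726},{"fingers":0.05,"dp":[0,0,0],"turn":0.1726},{"fingers":0.05,"dp":[0,0,0],"turn":0.1726},{"fingers":0.05,"dp":[0,0,0],"turn":0.1726},{"fingers":0.05,"dp":[0,0,0],"turn":0.1726},{"fingers":0.05,"dp":[0,0,0],"turn":0.1726},{"fingers":0.05,"dp":[0,0,0],"turn":0.1726},{"fingers":0.05,"dp":[0,0,0],"turn":0.1726}]'
python3 -c "
from h import *
to(.574,.035,.2,-2.5)"
```

```text
scene 443 [0.5801 0.075  0.1022]
0.06 106 x 0.477 0.5577 y -0.0021 0.0723
0.07 46 x 0.483 0.5637 y -0.003 0.0727
0.08 32 x 0.4906 0.5705 y -0.0015 0.0745
0.085 29 x 0.4963 0.5731 y -0.0009 0.075
0.09 23 x 0.498 0.5761 y -0.0015 0.0733
0.095 24 x 0.4972 0.5787 y -0.0009 0.0748
0.1 25 x 0.4993 0.5801 y 0.0013 0.0521
side 439 [0.5804 0.0782 0.1004]
0.06 90 x 0.4794 0.5587 y -0.0037 0.0782
0.07 65 x 0.4859 0.5664 y -0.0043 0.0742
0.08 42 x 0.4892 0.5709 y -0.0058 0.0761
0.085 30 x 0.4924 0.5721 y -0.0032 0.0773
0.09 24 x 0.4989 0.5749 y -0.0004 0.0759
0.095 16 x 0.4954 0.5804 y -0.0041 0.0718
0.1 9 x 0.5749 0.5782 y 0.0146 0.0456
time: 13.6
tcp_pos: [0.5068, 0.2746, 0.2387]
ee_rot: [180.0, 0.1, -2.9]
force: [1.4, 0.3, -1.4]
width: 0.0597
finger_force: 74.5
t 13.6 dp 0.079 0.236 0.0387 | 0.2519 turn -0.0061524217597321695
```

```bash
python3 -m creep '[{"fingers":0.05,"dp":[0.015,0.045,0],"turn":0},{"fingers":0.05,"dp":[0.016,0.047,0],"turn":0},{"fingers":0.05,"dp":[0.016,0.048,0],"turn":0},{"fingers":0.05,"dp":[0.016,0.048,0],"turn":0},{"fingers":0.05,"dp":[0.016,0.048,0.03],"turn":0},{"fingers":0.05,"dp":[0,0,0.03],"turn":0},{"fingers":0.05,"dp":[0,0,0.03],"turn":0},{"fingers":0.05,"dp":[0,0,0.025],"turn":0},{"fingers":0.05,"dp":[0,0,0],"turn":0}]'
python3 cf.py 75 90 105 120
```

```text
time: 14.72
tcp_pos: [0.5743, 0.0356, 0.1226]
ee_rot: [-180.0, 0.3, -2.5]
force: [0.5, 0.5, -0.9]
width: 0.06
finger_force: 74.3
tilt 117.0 lat -0.0003 perp -0.006 az err -0.5 n 957 s range [-0.0784  0.0198] G [0.577  0.0352 0.1539] tcp [0.5743 0.0356 0.1226] t 14.725
scene rim z 0.1449 777
side rim z 0.1419 101
```

```bash
python3 -m creep '[{"fingers":0.05,"dp":[0,0,0.01],"turn":0},{"fingers":0.05,"dp":[0,0,0.01],"turn":0},{"fingers":0.05,"dp":[-0.003,0,0.001],"turn":0},{"fingers":0.05,"dp":[-0.003,0,0.001],"turn":0},{"fingers":0.05,"dp":[-0.003,0,0.001],"turn":0},{"fingers":0.05,"dp":[-0.003,0,0.001],"turn":0},{"fingers":0.05,"dp":[-0.003,0,0.002],"turn":0},{"fingers":0.05,"dp":[-0.003,0,0.002],"turn":0},{"fingers":0.05,"dp":[0,0,0],"turn":0}]'
python3 cf.py 75 90 105 120
```

```text
time: 15.95
tcp_pos: [0.557, 0.0364, 0.0964]
ee_rot: [-180.0, 0.1, -2.5]
force: [-0.5, -0.1, -1.5]
width: 0.0599
finger_force: 74.5
tilt 115.8 lat -0.0 perp -0.0056 az err 0.1 n 916 s range [-0.0781  0.0208] G [0.5595 0.0363 0.1274] tcp [0.557  0.0364 0.0964] t 15.95
scene rim z 0.1449 762
side rim z 0.1423 28
```

The tilt stayed near 116°, so the mouth cleared the plate's edge. The bench gives a surer reaction: press the mouth's edge on free bench at (0.445, −0.06) and drag back. The tool's height then sets the tilt.

```bash
python3 -m creep '[{"fingers":0.05,"dp":[0,0,-0.03],"turn":0},{"fingers":0.05,"dp":[0,0,-0.03],"turn":0},{"fingers":0.05,"dp":[0,0,-0.03],"turn":0},{"fingers":0.05,"dp":[-0.036,0.0336,0],"turn":0},{"fingers":0.05,"dp":[-0.036,0.0336,0],"turn":0},{"fingers":0.05,"dp":[-0.036,0.0336,0],"turn":0},{"fingers":0.05,"dp":[0,0,0.04],"turn":0},{"fingers":0.05,"dp":[0,0,0.05],"turn":0},{"fingers":0.05,"dp":[0,0,0.05],"turn":0},{"fingers":0.05,"dp":[0,0,0.03],"turn":0},{"fingers":0.05,"dp":[0,0,0],"turn":0}]'
python3 -m creep '[{"fingers":0.05,"dp":[0,0,0.003],"turn":0},{"fingers":0.05,"dp":[0,0,0.003],"turn":0},{"fingers":0.05,"dp":[-0.003,0,0.002],"turn":0},{"fingers":0.05,"dp":[-0.004,0,0.001],"turn":0},{"fingers":0.05,"dp":[-0.004,0,0.001],"turn":0}]'
python3 cf.py 75 90 105 120
```

```text
time: 17.42
tcp_pos: [0.4444, -0.0593, 0.0156]
ee_rot: [-179.9, 0.2, -2.5]
force: [0.5, 1.3, -0.8]
width: 0.0595
finger_force: 74.2
time: 18.05
tcp_pos: [0.4342, -0.0592, 0.007]
ee_rot: [180.0, -0.0, -2.5]
force: [0.7, 0.5, 1.6]
width: 0.0603
finger_force: 74.5
tilt 115.2 lat 0.0001 perp -0.0056 az err -0.1 n 792 s range [-0.078   0.0201] G [ 0.4365 -0.0592  0.038 ] tcp [ 0.4342 -0.0592  0.007 ] t 18.05
scene rim z 0.1448 779
side rim z 0.1431 485
```

Contact has just begun: force up from −1 to +1.6 N, with the mouth's edge at bench height as expected. I'll press and drag.

```bash
python3 -m creep '[{"fingers":0.05,"dp":[-0.004,0,0.002],"turn":0},{"fingers":0.05,"dp":[-0.005,0,0.002],"turn":0},{"fingers":0.05,"dp":[-0.005,0,0.001],"turn":0},{"fingers":0.05,"dp":[-0.006,0,0.001],"turn":0}]'
python3 cf.py 75 90 105 120
```

```text
time: 18.65
tcp_pos: [0.4229, -0.0614, 0.0054]
ee_rot: [179.6, -1.3, -2.6]
force: [16.7, 4.4, 39.1]
width: 0.0594
finger_force: 78.8
tilt 112.9 lat 0.0005 perp -0.0056 az err -0.1 n 795 s range [-0.079   0.0203] G [ 0.4251 -0.061   0.0365] tcp [ 0.4229 -0.0614  0.0054] t 18.65
scene rim z 0.1453 765
side rim z 0.1427 507
```

That took 39 N for 2° of turn, because the off-centre grip is too stiff. A better way is to unload, open the fingers so the cup settles on its side between them, and regrip it centred.

```bash
python3 -m creep '[{"fingers":0.05,"dp":[0.008,0,-0.004],"turn":0},{"fingers":0.05,"dp":[0,0,0],"turn":0},{"fingers":0.064,"dp":[0,0,0],"turn":0},{"fingers":0.07,"dp":[0,0,0],"turn":0},{"fingers":0.08,"dp":[0,0,0],"turn":0},{"fingers":0.08,"dp":[0,0,0],"turn":0},{"fingers":0.08,"dp":[0,0,0],"turn":0},{"fingers":0.08,"dp":[0,0,0],"turn":0}]'
python3 cf.py 75 90 105 120
python3 - <<'E'
from h import *
a=np.load('/tmp/side.npz')['im'];b=np.load('/tmp/scene.npz')['im']
cv2.imwrite('pics/s6.png',np.hstack([cv2.resize(a[120:260,170:310,::-1],(400,400)),cv2.resize(b[80:220,190:330,::-1],(400,400))]))
E
```

```text
time: 19.75
tcp_pos: [0.4222, -0.0586, 0.0048]
ee_rot: [-180.0, 0.0, -2.5]
force: [-0.9, -0.2, 0.6]
width: 0.0799
finger_force: 0.1
tilt 77.6 lat -0.0012 perp -0.0171 az err -31.2 n 798 s range [-0.0827  0.0307] G [ 0.4191 -0.0578  0.0475] tcp [ 0.4222 -0.0586  0.0048] t 19.75
scene rim z 0.1449 762
side rim z 0.1435 485
```

View pics/s6.png

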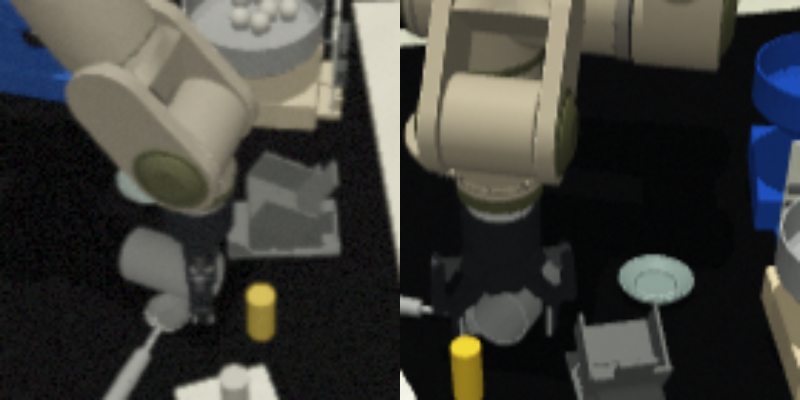

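The side half shows the cup lying left of the fingers at about (165,265), with the spoon's head near it at (165,310). The scene half shows its mouth between the fingers at (505,315), apparently yawed. I'll fit it numerically.

```bash
cat > lie.py <<'E'
from h import *
from scipy.optimize import least_squares as LS
import sys
Q=[]
for n in('scene','side'):
    z=np.load(f'/tmp/{n}.npz');im=z['im'].astype(int);P=cloud(n,z['d'])
    k=(z['d']>0)&(im.max(2)>62)&(np.ptp(im,axis=2)<25)&(P[...,0]>.31)&(P[...,0]<.475)&(P[...,1]>-.115)&(P[...,1]<.03)&(P[...,2]>.012)&(P[...,2]<.11); Q.append(P[k])
Q=np.vstack(Q); print(len(Q),Q.min(0).round(3),Q.max(0).round(3))
def ax(p):
    a=np.array([np.cos(p[3])*np.cos(p[2]),np.sin(p[3])*np.cos(p[2]),np.sin(p[2])]); return np.array([.40,p[0],p[1]]),a
def res(p,q):
    c,a=ax(p);r=q-c; return np.linalg.norm(r-np.outer(r@a,a),axis=1)-.031
best=None
for e in(0,.3,-.3,):
  for az in(-.6,-.3,0,.3,.6):
    p=np.array([-.06,.033,e,az])
    for it in range(12):
        g=abs(res(p,Q))<(.015 if it<5 else .005)
        if g.sum()<30: break
        p=LS(res,p,args=(Q[g],),loss='soft_l1',f_scale=.001).x
    if best is None or g.sum()>best[1]: best=(p,g.sum(),g)
p,n,g=best; c,a=ax(p); s=(Q[g]-c)@a
print('elev',np.degrees(p[2]).round(1),'az',np.degrees(p[3]).round(1),n,'range',np.percentile(s,[0.5,99.5]).round(4),'c',c,'ends',(c+a*np.percentile(s,.5)).round(4),(c+a*np.percentile(s,99.5)).round(4))
E
python3 lie.py
```

```text
883 [ 0.332 -0.112  0.012] [0.465 0.01  0.107]
elev 12.9 az -33.9 761 range [-0.0611  0.058 ] c [ 0.4        -0.04509191  0.04246414] ends [ 0.3505 -0.0119  0.0289] [ 0.447  -0.0766  0.0554]
```

```bash
python3 -m creep '[{"fingers":0.0854,"dp":[0,0,0],"turn":0},{"fingers":0.0854,"dp":[0,0,-0.005],"turn":0},{"fingers":0.0854,"dp":[0,0,-0.008],"turn":0},{"fingers":0.0854,"dp":[0,0,-0.01],"turn":0},{"fingers":0.0854,"dp":[0,0,-0.015],"turn":0},{"fingers":0.0854,"dp":[0,0,-0.03],"turn":0},{"fingers":0.0854,"dp":[0,0,-0.05],"turn":0},{"fingers":0.0854,"dp":[0,0,-0.05],"turn":0},{"fingers":0.0854,"dp":[-0.02,0,0],"turn":0},{"fingers":0.0854,"dp":[0,0,0],"turn":0}]'
python3 - <<'E'
from h import *
snap('scene');snap('side');im,P,ok=wcloud(); cv2.imwrite('pics/w2.png',cv2.resize(im[:,:,::-1],(768,576)))
E
python3 lie.py
```

```text
time: 21.1
tcp_pos: [0.4018, -0.0577, 0.1736]
ee_rot: [180.0, -0.1, -2.5]
force: [-0.5, -0.4, -0.7]
width: 0.0855
finger_force: 0.0
1217 [ 0.353 -0.114  0.012] [0.472 0.03  0.07 ]
elev -0.0 az -30.1 1074 range [-0.038   0.0616] c [ 0.4        -0.01048801  0.03223303] ends [0.3671 0.0086 0.0323] [ 0.4533 -0.0414  0.0322]
```

View pics/w2.png

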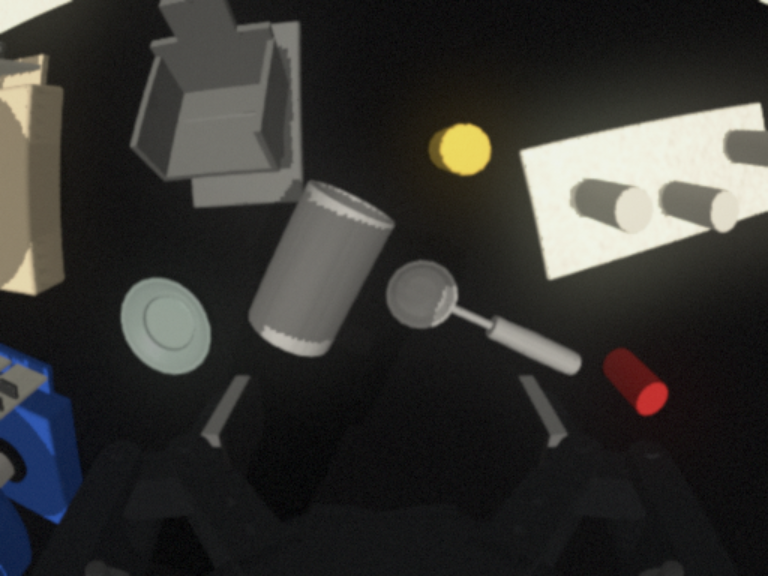

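The wrist view shows the cup lying flat at (320,270), turned about 30°, clear of the spoon (420,295), dish (165,325) and rest (215,130). The fit agrees: level, axis 32 mm high, length 100 mm. Before regripping I'll confirm which end is the mouth.

```bash
python3 - <<'E'
from h import *
z=np.load('/tmp/scene.npz');P=cloud('scene',z['d'])[z['d']>0]
a=np.array([np.cos(np.radians(-30.1)),np.sin(np.radians(-30.1)),0]);b=np.array([.3671,.0086,.0322])
r=P-b;s=r@a;rad=np.linalg.norm(r-np.outer(s,a),axis=1)
k=(rad<.024); print('inner pts at s:',np.histogram(s[k],bins=np.arange(-.02,.13,.01)))
to(.4274,-.0264,.15,-30)
E
python3 -m creep '[{"fingers":0.0854,"dp":[0,0,0],"turn":0.16},{"fingers":0.0854,"dp":[0,0,0],"turn":0.16},{"fingers":0.0854,"dp":[0,0,0],"turn":0.16},{"fingers":0.0854,"dp":[0,0,0],"turn":0}]'
python3 -c "
from h import *
to(.4274,-.0264,.006,-30)"
```

```text
inner pts at s: (array([0, 0, 0, 0, 0, 0, 0, 0, 0, 1, 2, 0, 0, 0]), array([-0.02, -0.01,  0.  ,  0.01,  0.02,  0.03,  0.04,  0.05,  0.06,
        0.07,  0.08,  0.09,  0.1 ,  0.11,  0.12]))
t 21.25 dp 0.0234 -0.0325 0.0227 | 0.046 turn 0.4793979739899042
time: 21.75
tcp_pos: [0.4025, -0.0578, 0.1725]
ee_rot: [180.0, 0.1, -29.9]
force: [-0.0, 0.4, 0.7]
width: 0.0857
finger_force: 0.0
t 21.75 dp 0.0059 -0.0396 0.1665 | 0.1712 turn 0.0009909707596756768
```

```bash
python3 - <<'E'
from h import *
a=np.array([np.cos(np.radians(-30.1)),np.sin(np.radians(-30.1)),0]);b=np.array([.3671,.0086,.0322])
def rep(n,P):
    r=P-b;s=r@a;rad=np.linalg.norm(r-np.outer(s,a),axis=1);e=np.arange(-.02,.13,.01)
    for lo,hi in((0,.02),(.02,.0275),(.0275,.034)):
        k=(rad<hi)&(rad>=lo);print(n,lo,np.histogram(s[k],bins=e)[0])
for n in('scene','side'):
    z=np.load(f'/tmp/{n}.npz');rep(n,cloud(n,z['d'])[z['d']>0])
im,P,ok=wcloud();rep('wrist',P[ok])
m=camera_model('wrist');print(np.array(m['mount']).round(3))
E
```

```text
scene 0 [0 0 0 0 0 0 0 0 0 0 0 0 0 0]
scene 0.02 [ 0  0  0  0  0  0 10 13 21 28 18 26  0  0]
scene 0.0275 [ 0  8 43 43 45 42 59 60 68 60 83 95 23 26]
side 0 [0 0 0 0 0 0 0 0 0 0 0 0 0 0]
side 0.02 [ 0  3 10 15  5 10 11 13  9  9 16 32  1  1]
side 0.0275 [ 1  2 35 29 39 40 40 48 42 48 59 71 20 12]
wrist 0 [ 0  1  8  6  5  4  2  1  2  0  1 16  0  0]
wrist 0.02 [  0  56 201 221 213 226 222 242 254 260 279 294   0   0]
wrist 0.0275 [  0  40 177 179 188 202 220 208 233 238 298 355 141 138]
[[-0.001 -0.949 -0.314  0.079]
 [ 1.    -0.    -0.001 -0.001]
 [ 0.    -0.314  0.949 -0.142]
 [ 0.     0.     0.     1.   ]]
```

The scene camera sees the inner wall through the +x end, so the mouth points the right way. Regripping at 70 mm from the base.

```bash
python3 -m creep '[{"fingers":0.0854,"dp":[0.006,-0.04,0.03],"turn":0},{"fingers":0.0854,"dp":[0,0,0.05],"turn":0},{"fingers":0.0854,"dp":[0,0,0.05],"turn":0},{"fingers":0.0854,"dp":[0,0,0.026],"turn":0},{"fingers":0.0854,"dp":[0,0,0.01],"turn":0},{"fingers":0.05,"dp":[0,0,0],"turn":0},{"fingers":0.05,"dp":[0,0,0],"turn":0},{"fingers":0.05,"dp":[0,0,0],"turn":0},{"fingers":0.05,"dp":[0,0,0],"turn":0},{"fingers":0.05,"dp":[0,0,0],"turn":0}]'
python3 -m creep '[{"fingers":0.05,"dp":[0,0,-0.02],"turn":0},{"fingers":0.05,"dp":[0,0,-0.04],"turn":0},{"fingers":0.05,"dp":[0,0,-0.05],"turn":0},{"fingers":0.05,"dp":[0,0,-0.05],"turn":-0.16},{"fingers":0.05,"dp":[0,0,0],"turn":-0.16},{"fingers":0.05,"dp":[0,0,0],"turn":-0.16},{"fingers":0.05,"dp":[0,0,0],"turn":0}]'
python3 cf.py 75 90 105
```

```text
time: 23.05
tcp_pos: [0.4283, -0.0263, 0.0079]
ee_rot: [-180.0, -0.1, -30.0]
force: [-0.8, 1.8, 8.3]
width: 0.0608
finger_force: 64.8
time: 23.92
tcp_pos: [0.4275, -0.0262, 0.1672]
ee_rot: [180.0, -0.0, -2.6]
force: [0.3, -0.6, -1.2]
width: 0.0608
finger_force: 65.6
tilt 87.8 lat -0.0001 perp 0.0007 az err -1.2 n 1080 s range [-0.069   0.0298] G [ 0.4275 -0.0262  0.1925] tcp [ 0.4275 -0.0262  0.1672] t 23.925
scene rim z 0.145 768
side rim z 0.1435 261
```

Centred grip at 88°, 69 mm from the base. I'll bring it above the rest, lay its lower side near the mouth on the plate's top edge, and roll the base down between the cheeks.

```bash
python3 -m creep '[{"fingers":0.05,"dp":[0.03,-0.015,0],"turn":0},{"fingers":0.05,"dp":[0.036,-0.02,0],"turn":0},{"fingers":0.05,"dp":[0.036,-0.02,0],"turn":0},{"fingers":0.05,"dp":[0.024,-0.0125,0.02],"turn":0},{"fingers":0.05,"dp":[0,0,0.02],"turn":0},{"fingers":0.05,"dp":[0,0,0.01],"turn":0},{"fingers":0.05,"dp":[0,0,0.005],"turn":0},{"fingers":0.05,"dp":[0,0,0.005],"turn":0},{"fingers":0.05,"dp":[0,0,0.005],"turn":0},{"fingers":0.05,"dp":[0,0,0.003],"turn":0}]'
python3 cf.py 75 90 
```

```text
time: 25.28
tcp_pos: [0.5565, 0.0356, 0.1041]
ee_rot: [179.9, -0.1, -2.5]
force: [-30.7, 1.1, 59.4]
width: 0.0612
finger_force: 71.2
tilt 86.8 lat -0.0004 perp 0.0002 az err -1.7 n 1036 s range [-0.0691  0.0282] G [0.5565 0.0352 0.1298] tcp [0.5565 0.0356 0.1041] t 25.275
scene rim z 0.1454 772
side rim z 0.1411 29
```

```bash
python3 -m creep '[{"fingers":0.05,"dp":[-0.003,0,-0.001],"turn":0},{"fingers":0.05,"dp":[-0.003,0,0],"turn":0},{"fingers":0.05,"dp":[-0.003,0,0.001],"turn":0}]'
python3 cf.py 75 90 
```

```text
time: 25.75
tcp_pos: [0.5506, 0.0355, 0.1022]
ee_rot: [179.9, -0.6, -2.6]
force: [4.7, -0.8, 12.1]
width: 0.0607
finger_force: 62.8
tilt 80.7 lat -0.0007 perp 0.0001 az err -1.7 n 1045 s range [-0.0681  0.0288] G [0.5506 0.0348 0.1282] tcp [0.5506 0.0355 0.1022] t 25.75
scene rim z 0.1452 764
side rim z 0.1218 9
```

It rolls with little force now. Continuing.

```bash
python3 -m creep '[{"fingers":0.05,"dp":[-0.002,0,0.003],"turn":0},{"fingers":0.05,"dp":[-0.002,0,0.003],"turn":0},{"fingers":0.05,"dp":[-0.001,0,0.003],"turn":0},{"fingers":0.05,"dp":[0,0,0],"turn":0}]'
python3 cf.py 50 65 80 
```

```text
time: 26.35
tcp_pos: [0.5434, 0.0349, 0.0924]
ee_rot: [179.8, -0.2, -2.6]
force: [-6.8, -7.3, 15.2]
width: 0.0606
finger_force: 61.2
tilt 65.2 lat -0.0014 perp -0.001 az err -0.3 n 934 s range [-0.0717  0.0291] G [0.543  0.0336 0.1193] tcp [0.5434 0.0349 0.0924] t 26.35
scene rim z 0.1448 771
side rim z 0.0916 1
```

```bash
python3 -m creep '[{"fingers":0.05,"dp":[0.001,0.001,0.002],"turn":0},{"fingers":0.05,"dp":[0,0.001,0.003],"turn":0},{"fingers":0.05,"dp":[0,0,0.003],"turn":0},{"fingers":0.05,"dp":[0,0,0],"turn":0}]'
python3 cf.py 40 50 65 
```

```text
time: 26.95
tcp_pos: [0.5436, 0.0331, 0.0871]
ee_rot: [179.8, -0.1, -2.6]
force: [-24.0, -6.6, 44.4]
width: 0.0602
finger_force: 55.0
tilt 56.1 lat -0.0022 perp -0.0022 az err 3.0 n 863 s range [-0.0741  0.0302] G [0.5422 0.0309 0.1149] tcp [0.5436 0.0331 0.0871] t 26.95
scene rim z 0.1451 774Traceback (most recent call last):
  File "cf.py", line 34, in <module>
    cup(th0=[float(v) for v in sys.argv[1:]] or 30); rim()
                                                     ~~~^^
  File "cf.py", line 31, in rim
    q=P[k]; print(n,'rim z',np.percentile(q[:,2],97).round(4),len(q))
                            ~~~~~~~~~~~~~^^^^^^^^^^^
    return _quantile_unchecked(
        a, q, axis, out, overwrite_input, method, keepdims, weights)
    return _ureduce(a,
                    func=_quantile_ureduce_func,
    ...<5 lines>...
                    overwrite_input=overwrite_input,
                    method=method)
    r = func(a, **kwargs)
    result = _quantile(arr,
                       quantiles=q,
    ...<2 lines>...
                       out=out,
                       weights=wgt)
    slices_having_nans = np.isnan(arr[-1, ...])
                                  ~~~^^^^^^^^^
IndexError: index -1 is out of bounds for axis 0 with size 0
```

Tilt 56°, with the base between the cheeks and now pinched against the seat floor. I'll unload, release so it settles, and look at its pose.

```bash
python3 -m creep '[{"fingers":0.05,"dp":[0,0,-0.005],"turn":0},{"fingers":0.064,"dp":[0,0,0],"turn":0},{"fingers":0.075,"dp":[0,0,0],"turn":0},{"fingers":0.0854,"dp":[0,0,0],"turn":0},{"fingers":0.0854,"dp":[0,0,0],"turn":0},{"fingers":0.0854,"dp":[0,0,-0.03],"turn":0},{"fingers":0.0854,"dp":[0,0,-0.05],"turn":0},{"fingers":0.0854,"dp":[0,0,-0.05],"turn":0},{"fingers":0.0854,"dp":[0,0,0],"turn":0}]'
cat > home.py <<'E'
from h import *
from scipy.optimize import least_squares as LS
snap('scene');snap('side');_,W,ok=wcloud()
def run(Q,lab):
    Q=Q[(abs(Q[:,0]-.545)<.1)&(abs(Q[:,1]-.037)<.05)&(Q[:,2]>.045)&(Q[:,2]<.19)]
    def ax(p): return np.array([p[0],p[1],.11]),np.array([np.sin(p[2])*np.cos(p[3]),np.sin(p[2])*np.sin(p[3]),np.cos(p[2])])
    def res(p,q):
        c,a=ax(p);r=q-c;return np.linalg.norm(r-np.outer(r@a,a),axis=1)-.031
    best=None
    for t in(20,30,45,60):
      for x in(.53,.55):
        p=np.array([x,.036,np.radians(t),-.04])
        for it in range(12):
            c,a=ax(p);s=(Q-c)@a;g=(abs(res(p,Q))<(.012 if it<5 else .004))&(s>-.045)
            if g.sum()<30: break
            p=LS(res,p,args=(Q[g],),loss='soft_l1',f_scale=.001).x
        if best is None or g.sum()>best[1]: best=(p,g.sum(),g)
    p,n,g=best;c,a=ax(p);s=(Q[g]-c)@a;top=np.percentile(s,99)
    print(lab,'tilt',np.degrees(p[2]).round(1),'az',np.degrees(p[3]).round(1),n,'mouth',(c+a*top).round(4),'base',(c+a*(top-.1)).round(4),'zmax',Q[g][:,2].max().round(4))
L=[]
for n in('scene','side'):
    z=np.load(f'/tmp/{n}.npz');im=z['im'].astype(int);k=(z['d']>0)&(im.max(2)>62)&(np.ptp(im,axis=2)<25);L.append(cloud(n,z['d'])[k]);run(L[-1],n)
run(W[ok],'wrist');run(np.vstack(L),'both')
E
python3 home.py
```

```text
time: 28.18
tcp_pos: [0.5447, 0.0342, 0.2204]
ee_rot: [180.0, -0.4, -2.5]
force: [0.3, 0.1, -0.7]
width: 0.0853
finger_force: 0.0
scene tilt 59.3 az -3.0 443 mouth [0.5669 0.0323 0.1333] base [0.481  0.0368 0.0823] zmax 0.158
side tilt 57.4 az -4.9 484 mouth [0.5675 0.0326 0.1302] base [0.4835 0.0398 0.0763] zmax 0.1568
wrist tilt 57.2 az -3.5 6842 mouth [0.5648 0.0352 0.1312] base [0.4809 0.0404 0.077 ] zmax 0.156
both tilt 57.3 az -3.4 834 mouth [0.5674 0.0325 0.1315] base [0.4835 0.0375 0.0774] zmax 0.158
```

The three views agree: the cup has stuck at 57°, aligned in azimuth and standing between the cheeks. I'll close the fingers and press down on the upper side near its base, which slides it home.

```bash
python3 -m creep '[{"fingers":0.0,"dp":[-0.035,0,0],"turn":0},{"fingers":0.0,"dp":[-0.035,0,0],"turn":0},{"fingers":0.0,"dp":[0,0,0.04],"turn":0},{"fingers":0.0,"dp":[0,0,0.04],"turn":0},{"fingers":0.0,"dp":[0,0,0.01],"turn":0},{"fingers":0.0,"dp":[0,0,0.006],"turn":0},{"fingers":0.0,"dp":[0,0,0.006],"turn":0},{"fingers":0.0,"dp":[0,0,0.006],"turn":0},{"fingers":0.0,"dp":[0,0,0],"turn":0}]'
```

```text
time: 29.45
tcp_pos: [0.4733, 0.0374, 0.1087]
ee_rot: [-180.0, 0.0, -2.5]
force: [0.4, -0.3, -1.0]
width: 0.0
finger_force: 0.0
```

```bash
python3 -m creep '[{"fingers":0.0,"dp":[0,0,0.006],"turn":0},{"fingers":0.0,"dp":[0,0,0.006],"turn":0},{"fingers":0.0,"dp":[0,0,0.006],"turn":0},{"fingers":0.0,"dp":[0,0,0],"turn":0}]'
python3 home.py
```

```text
time: 29.95
tcp_pos: [0.4731, 0.0374, 0.0902]
ee_rot: [-180.0, 0.1, -2.5]
force: [-0.3, 0.8, 0.5]
width: -0.0003
finger_force: 0.0
scene tilt 33.7 az -1.9 435 mouth [0.5629 0.0371 0.1363] base [0.5074 0.0389 0.0531] zmax 0.1532
side tilt 29.4 az -4.4 458 mouth [0.5602 0.0364 0.1342] base [0.5112 0.0402 0.0471] zmax 0.1498
wrist tilt 31.8 az -2.4 20936 mouth [0.5564 0.0387 0.1339] base [0.5037 0.0409 0.0489] zmax 0.1485
both tilt 31.6 az -4.3 881 mouth [0.5623 0.0365 0.1368] base [0.51   0.0404 0.0516] zmax 0.1532
```

The cup slid down and now leans at about 31°, close to home. One gentle press on the top of its rim will seat it fully.

```bash
python3 -m creep '[{"fingers":0.0,"dp":[-0.004,0,-0.04],"turn":0},{"fingers":0.0,"dp":[0,0,-0.04],"turn":0},{"fingers":0.0,"dp":[0.03,0,0],"turn":0},{"fingers":0.0,"dp":[0.033,-0.002,0],"turn":0},{"fingers":0.0,"dp":[0,0,0.012],"turn":0},{"fingers":0.0,"dp":[0,0,0.006],"turn":0},{"fingers":0.0,"dp":[0,0,0.004],"turn":0},{"fingers":0.0,"dp":[0,0,0.003],"turn":0},{"fingers":0.0,"dp":[0,0,0],"turn":0}]'
```

```text
time: 31.22
tcp_pos: [0.5322, 0.0369, 0.1472]
ee_rot: [180.0, -0.1, -2.5]
force: [-4.7, 0.1, 9.7]
width: 0.0002
finger_force: 5.0
```

```bash
python3 -m creep '[{"fingers":0.0,"dp":[0,0,0.003],"turn":0},{"fingers":0.0,"dp":[0,0,0],"turn":0}]'
python3 -m creep '[{"fingers":0.0,"dp":[0,0,-0.02],"turn":0},{"fingers":0.0854,"dp":[0,0,-0.06],"turn":0},{"fingers":0.0854,"dp":[0,0,0],"turn":0},{"fingers":0.0854,"dp":[0,0,0],"turn":0}]'
python3 home.py; python3 fit.py | head -3; python3 wf.py
```

```text
time: 31.48
tcp_pos: [0.5324, 0.037, 0.1465]
ee_rot: [180.0, -0.2, -2.5]
force: [-11.9, 2.1, 29.5]
width: 0.0005
finger_force: 14.6
time: 31.98
tcp_pos: [0.532, 0.0368, 0.2224]
ee_rot: [-180.0, 0.0, -2.5]
force: [0.4, 0.6, -0.2]
width: 0.0541
finger_force: 0.0
scene tilt 28.9 az -2.6 461 mouth [0.5604 0.0369 0.1352] base [0.5121 0.039  0.0476] zmax 0.1521
side tilt 29.2 az -5.4 454 mouth [0.5607 0.036  0.1336] base [0.5121 0.0406 0.0463] zmax 0.1501
wrist tilt 32.1 az -3.6 3413 mouth [0.5569 0.0389 0.1339] base [0.504  0.0422 0.0492] zmax 0.1485
both tilt 28.8 az -4.1 917 mouth [0.5604 0.0365 0.1349] base [0.5123 0.0399 0.0473] zmax 0.1521
cup ['scene'] [0.5095 0.0364 0.0267] az deg 1.5321994913489518 378 rms 0.002189584268577248 smax 0.10343476700912697
cup ['side'] [ 0.5099  0.0398 -0.071 ] az deg -4.069677034600512 368 rms 0.0022717882390140623 smax 0.10175445206292574
cup ['scene', 'side'] [ 0.5095  0.0387 -0.0384] az deg -2.201894790831924 742 rms 0.002205443372598291 smax 0.10269946228058753
5153 [ 0.47682434 -0.00109658  0.05000998] [0.5837709  0.07783204 0.14837863]
[ 0.50454326  0.04224175 -0.07486054] -4.289192873601034 2462 0.10321494763823845
```

The cup is back at its original pose, within about 1 mm of the first fit and with the rim top at the same height. Now the rods: one should bring the pan to about 40 mm, two to about 52 mm. I'll turn the fingers across the row and find free floor in the bowl.

```bash
python3 -m creep '[{"fingers":0.06,"dp":[0,0,0],"turn":-0.1745},{"fingers":0.06,"dp":[0,0,0],"turn":-0.1745},{"fingers":0.06,"dp":[0,0,0],"turn":-0.1745},{"fingers":0.06,"dp":[0,0,0],"turn":-0.1745},{"fingers":0.06,"dp":[0,0,0],"turn":-0.1745},{"fingers":0.06,"dp":[0,0,0],"turn":-0.1745},{"fingers":0.06,"dp":[0,0,0],"turn":-0.1745},{"fingers":0.06,"dp":[0,0,0],"turn":-0.1745},{"fingers":0.06,"dp":[0,0,0],"turn":-0.1745}]'
cat > bowl.py <<'E'
from h import *
Q=[]
for n in('scene','side'):
    z=np.load(f'/tmp/{n}.npz');P=cloud(n,z['d'])[z['d']>0];r=np.hypot(P[:,0]-.501,P[:,1]-.2855)
    q=P[(abs(r-.0865)<.006)&(P[:,2]>.1)&(P[:,2]<.18)&(P[:,1]>.3)];zr=np.percentile(q[:,2],97);print(n,'pan',(.173-zr).round(4))
    Q.append(P[(r<.07)&(P[:,2]>zr-.051+.013)&(P[:,2]<zr+.05)])
Q=np.vstack(Q)
g=[(min(np.hypot(Q[:,0]-x,Q[:,1]-y)),x,y) for x in np.arange(.445,.56,.005) for y in np.arange(.23,.345,.005) if np.hypot(x-.501,y-.2855)<.052]
for v in sorted(g)[::-1][:6]: print(np.round(v,4))
E
python3 bowl.py
python3 - <<'E'
from h import *
for n in('scene','side'):
    z=np.load(f'/tmp/{n}.npz');P=cloud(n,z['d'])[z['d']>0]
    for c in((.452,-.214),(.453,-.294),(.503,-.365)):
        q=P[(np.hypot(P[:,0]-c[0],P[:,1]-c[1])<.03)&(P[:,2]>.064)&(P[:,2]<.08)]
        if len(q): print(n,((q.min(0)+q.max(0))/2).round(4),len(q))
to(.452,-.214,.15)
E
```

```text
time: 33.3
tcp_pos: [0.5322, 0.0368, 0.2221]
ee_rot: [-179.9, -0.0, 87.8]
force: [0.4, 0.7, 0.2]
width: 0.0599
finger_force: 0.0
scene pan 0.028
side pan 0.0296
[0.0491 0.48   0.24  ]
[0.049 0.49  0.235]
[0.0484 0.47   0.245 ]
[0.0475 0.495  0.235 ]
[0.047 0.475 0.245]
[0.0465 0.485  0.24  ]
scene [ 0.4503 -0.2144  0.0698] 83
scene [ 0.453  -0.2945  0.0692] 87
scene [ 0.5021 -0.3641  0.0696] 97
side [ 0.4511 -0.2161  0.0685] 74
side [ 0.4539 -0.2958  0.0691] 84
side [ 0.5035 -0.3661  0.0696] 94
t 33.3 dp -0.2537 -0.0704 0.0721 | 0.273 turn None
```

```bash
python3 -m creep '[{"fingers":0.06,"dp":[-0.051,-0.0143,0],"turn":0},{"fingers":0.06,"dp":[-0.051,-0.0143,0],"turn":0},{"fingers":0.06,"dp":[-0.051,-0.0143,0],"turn":0},{"fingers":0.06,"dp":[-0.051,-0.0143,0],"turn":0},{"fingers":0.06,"dp":[-0.0507,-0.0142,0],"turn":0},{"fingers":0.06,"dp":[0,0,0.05],"turn":0},{"fingers":0.06,"dp":[0,0,0.05],"turn":0},{"fingers":0.06,"dp":[0,0,0],"turn":0}]'
python3 -c "
from h import *
to(.451,-.215,.033)"
```

```text
time: 34.3
tcp_pos: [0.4481, -0.2134, 0.1201]
ee_rot: [-179.7, -0.3, 87.4]
force: [-0.1, 0.8, 0.2]
width: 0.0599
finger_force: 0.0
t 34.3 dp -0.0015 0.0029 0.0871 | 0.0871 turn None
```

```bash
python3 -m creep '[{"fingers":0.06,"dp":[-0.001,0.0025,0.04],"turn":0},{"fingers":0.06,"dp":[0,0,0.04],"turn":0},{"fingers":0.06,"dp":[0,0,0.008],"turn":0},{"fingers":0.02,"dp":[0,0,0],"turn":0},{"fingers":0.02,"dp":[0,0,0],"turn":0},{"fingers":0.02,"dp":[0,0,0],"turn":0},{"fingers":0.02,"dp":[0,0,0],"turn":0},{"fingers":0.02,"dp":[0,0,0],"turn":0},{"fingers":0.02,"dp":[0,0,-0.05],"turn":0},{"fingers":0.02,"dp":[0,0,-0.06],"turn":0},{"fingers":0.02,"dp":[0,0,-0.06],"turn":0},{"fingers":0.02,"dp":[0,0,-0.03],"turn":0}]'
python3 -c "
from h import *
to(.48,.24,.225)"
```

```text
time: 35.8
tcp_pos: [0.4527, -0.2159, 0.2397]
ee_rot: [179.7, 0.2, 87.5]
force: [1.2, 0.4, -3.3]
width: 0.0286
finger_force: 59.7
t 35.8 dp 0.4566 0.0071 0.0147 | 0.4569 turn None
```

```bash
python3 -m creep '[{"fingers":0.02,"dp":[0.058,0.0005,0],"turn":0},{"fingers":0.02,"dp":[0.058,0,0],"turn":0},{"fingers":0.02,"dp":[0.058,0,0],"turn":0},{"fingers":0.02,"dp":[0.058,0,0],"turn":0},{"fingers":0.02,"dp":[0.058,0,0],"turn":0},{"fingers":0.02,"dp":[0.058,0,0],"turn":0},{"fingers":0.02,"dp":[0.058,0,0],"turn":0},{"fingers":0.02,"dp":[0.058,0,0],"turn":0},{"fingers":0.02,"dp":[0,0,0.03],"turn":0},{"fingers":0.02,"dp":[0,0,0.03],"turn":0},{"fingers":0.02,"dp":[0,0,0],"turn":0}]'
python3 -c "
from h import *
to(.49,.25,.122)"
```

```text
time: 37.17
tcp_pos: [0.4724, 0.2478, 0.1744]
ee_rot: [-179.9, 0.0, 87.5]
force: [1.5, 0.3, -1.8]
width: 0.0288
finger_force: 59.7
t 37.17 dp 0.003 0.0175 0.0524 | 0.0553 turn None
```

```bash
python3 -m creep '[{"fingers":0.02,"dp":[0.003,0.0175,0],"turn":0},{"fingers":0.02,"dp":[0,0,0.02],"turn":0},{"fingers":0.02,"dp":[0,0,0.02],"turn":0},{"fingers":0.02,"dp":[0,0,0.012],"turn":0},{"fingers":0.02,"dp":[0,0,0.003],"turn":0},{"fingers":0.02,"dp":[0,0,0],"turn":0}]'
```

```text
time: 37.92
tcp_pos: [0.4913, 0.2502, 0.1207]
ee_rot: [179.9, -0.0, 87.5]
force: [-1.3, 0.1, -1.0]
width: 0.0281
finger_force: 59.9
```

```bash
python3 -m creep '[{"fingers":0.045,"dp":[0,0,0],"turn":0},{"fingers":0.045,"dp":[0,0,0],"turn":0},{"fingers":0.045,"dp":[0,0,-0.01],"turn":0},{"fingers":0.045,"dp":[0,0,-0.03],"turn":0},{"fingers":0.05,"dp":[0,0,-0.06],"turn":0},{"fingers":0.06,"dp":[-0.0575,0,-0.02],"turn":0},{"fingers":0.06,"dp":[-0.06,0.001,0],"turn":0},{"fingers":0.06,"dp":[-0.06,0.001,0],"turn":0},{"fingers":0.06,"dp":[0,0,0],"turn":0}]'
python3 - <<'E'
from h import *
snap('scene');snap('side');to(.4535,-.295,.033)
# pointer height: dark bar ahead of the white plate
z=np.load('/tmp/scene.npz');P=cloud('scene',z['d']);im=z['im'].astype(int)
k=(z['d']>0)&(abs(P[...,1]-.2855)<.02)&(P[...,0]>.61)&(P[...,0]<.635)&(P[...,2]>.05)&(P[...,2]<.12)&(im.max(2)<70)
print('pointer z',P[k][:,2].mean(),k.sum(), 'pan', .116-P[k][:,2].mean())
E
python3 bowl.py
```

```text
time: 39.05
tcp_pos: [0.4852, 0.0696, 0.2408]
ee_rot: [179.9, 0.0, 87.2]
force: [0.3, -0.3, -0.6]
width: 0.0599
finger_force: 0.0
t 39.15 dp -0.3687 -0.0149 0.2075 | 0.4234 turn None
pointer z 0.06650204484088816 35 pan 0.049497955159111845
scene pan 0.0393
side pan 0.0425
[0.0361 0.545  0.26  ]
[0.0348 0.55   0.27  ]
[0.0329 0.545  0.265 ]
[0.0325 0.54   0.26  ]
[0.0323 0.54   0.255 ]
[0.0304 0.45   0.28  ]
```

The pan is at about 41 mm (39.3 and 42.5 mm from the two cameras), right at the upper mark, so not reliably inside. A second rod brings it to about 52 mm, well within. Fetching rod 2.

```bash
python3 -m creep '[{"fingers":0.06,"dp":[-0.0615,-0.0025,0],"turn":0},{"fingers":0.06,"dp":[-0.0615,-0.0025,0],"turn":0},{"fingers":0.06,"dp":[-0.0615,-0.0025,0],"turn":0},{"fingers":0.06,"dp":[-0.0615,-0.0025,0],"turn":0},{"fingers":0.06,"dp":[-0.0615,-0.0025,0],"turn":0},{"fingers":0.06,"dp":[-0.061,-0.0024,0],"turn":0},{"fingers":0.06,"dp":[0,0,0.06],"turn":0},{"fingers":0.06,"dp":[0,0,0.06],"turn":0},{"fingers":0.06,"dp":[0,0,0],"turn":0}]'
python3 -c "
from h import *
to(.4535,-.295,.033)"
```

```text
time: 40.28
tcp_pos: [0.4532, -0.2923, 0.117]
ee_rot: [-179.7, -0.3, 87.6]
force: [0.2, 0.0, 0.8]
width: 0.0603
finger_force: 0.0
t 40.27 dp -0.0027 0.0004 0.084 | 0.084 turn None
```

```bash
python3 -m creep '[{"fingers":0.06,"dp":[-0.002,0,0.04],"turn":0},{"fingers":0.06,"dp":[0,0,0.04],"turn":0},{"fingers":0.06,"dp":[0,0,0.006],"turn":0},{"fingers":0.02,"dp":[0,0,0],"turn":0},{"fingers":0.02,"dp":[0,0,0],"turn":0},{"fingers":0.02,"dp":[0,0,0],"turn":0},{"fingers":0.02,"dp":[0,0,0],"turn":0},{"fingers":0.02,"dp":[0,0,0],"turn":0},{"fingers":0.02,"dp":[0,0,-0.05],"turn":0},{"fingers":0.02,"dp":[0,0,-0.06],"turn":0},{"fingers":0.02,"dp":[0,0,-0.06],"turn":0},{"fingers":0.02,"dp":[0,0,-0.04],"turn":0}]'
python3 -m creep '[{"fingers":0.02,"dp":[0.06,0.009,0],"turn":0},{"fingers":0.02,"dp":[0.06,0.009,0],"turn":0},{"fingers":0.02,"dp":[0.06,0.009,0],"turn":0},{"fingers":0.02,"dp":[0.06,0.009,0],"turn":0},{"fingers":0.02,"dp":[0.06,0.009,0],"turn":0},{"fingers":0.02,"dp":[0.06,0.009,0],"turn":0},{"fingers":0.02,"dp":[0.06,0.009,0],"turn":0},{"fingers":0.02,"dp":[0.06,0.009,0],"turn":0},{"fingers":0.02,"dp":[0.06,0.009,0],"turn":0},{"fingers":0.02,"dp":[0,0,0],"turn":0}]'
python3 -c "
from h import *
to(.545,.26,.2,150)"
```

```text
time: 41.78
tcp_pos: [0.454, -0.2968, 0.2485]
ee_rot: [179.8, 0.2, 87.5]
force: [0.9, -0.1, -1.8]
width: 0.0285
finger_force: 59.6
time: 43.02
tcp_pos: [0.5581, 0.2428, 0.2446]
ee_rot: [179.9, -0.1, 87.7]
force: [-0.1, -0.1, -1.8]
width: 0.0286
finger_force: 59.9
t 43.02 dp 0.0167 -0.0138 0.0446 | 0.0496 turn -1.0866882422051434
```

```bash
python3 -m creep '[{"fingers":0.02,"dp":[0.017,-0.0138,0],"turn":0},{"fingers":0.02,"dp":[0,0,0],"turn":-0.155},{"fingers":0.02,"dp":[0,0,0],"turn":-0.155},{"fingers":0.02,"dp":[0,0,0],"turn":-0.155},{"fingers":0.02,"dp":[0,0,0],"turn":-0.155},{"fingers":0.02,"dp":[0,0,0],"turn":-0.155},{"fingers":0.02,"dp":[0,0,0],"turn":-0.155},{"fingers":0.02,"dp":[0,0,0],"turn":-0.155},{"fingers":0.02,"dp":[0,0,0.04],"turn":0},{"fingers":0.02,"dp":[0,0,0.04],"turn":0},{"fingers":0.02,"dp":[0,0,0.02],"turn":0},{"fingers":0.02,"dp":[0,0,0],"turn":0}]'
python3 - <<'E'
from h import *
to(.545,.26,.110)
snap('scene');snap('side')
for n in('scene','side'):
    z=np.load(f'/tmp/{n}.npz');P=cloud(n,z['d'])[z['d']>0]
    q=P[(np.hypot(P[:,0]-.501,P[:,1]-.2855)<.075)&(P[:,2]>.125)&(np.hypot(P[:,0]-.545,P[:,1]-.26)>.045)&(P[:,2]<.155)];print(n,len(q),q.mean(0).round(3),q.max(0).round(3))
E
```

```text
time: 44.52
tcp_pos: [0.5446, 0.2563, 0.1435]
ee_rot: [-179.9, -0.1, 149.6]
force: [-0.2, -0.6, -1.3]
width: 0.0284
finger_force: 59.8
t 44.52 dp 0.0015 0.0034 0.0335 | 0.0337 turn None
scene 60 [0.492 0.243 0.141] [0.504 0.256 0.148]
side 57 [0.491 0.246 0.139] [0.502 0.265 0.147]
```

Rod 1 stands in the bowl at (0.491, 0.245). Lowering rod 2 beside it.

```bash
python3 -m creep '[{"fingers":0.02,"dp":[0.0015,0.0034,0.015],"turn":0},{"fingers":0.02,"dp":[0,0,0.012],"turn":0},{"fingers":0.02,"dp":[0,0,0.006],"turn":0},{"fingers":0.02,"dp":[0,0,0],"turn":0},{"fingers":0.038,"dp":[0,0,0],"turn":0},{"fingers":0.038,"dp":[0,0,0],"turn":0},{"fingers":0.038,"dp":[0,0,-0.01],"turn":0},{"fingers":0.038,"dp":[0,0,-0.03],"turn":0},{"fingers":0.045,"dp":[0,0,-0.06],"turn":0},{"fingers":0.045,"dp":[0,0,-0.04],"turn":0},{"fingers":0.045,"dp":[0,0,0],"turn":0}]'
python3 -m creep '[{"fingers":0.045,"dp":[0,0.06,0],"turn":0},{"fingers":0.045,"dp":[0,0.06,0],"turn":0},{"fingers":0.045,"dp":[0,0.06,0],"turn":0},{"fingers":0.045,"dp":[0,0,0],"turn":0},{"fingers":0.045,"dp":[0,0,0],"turn":0},{"fingers":0.045,"dp":[0,0,0],"turn":0},{"fingers":0.045,"dp":[0,0,0],"turn":0}]'
python3 home.py; python3 bowl.py | head -2
python3 - <<'E'
from h import *
for n in('scene','side'):
    z=np.load(f'/tmp/{n}.npz');P=cloud(n,z['d'])[z['d']>0]
    r=np.hypot(P[:,0]-.501,P[:,1]-.2855)
    for c in((.491,.246),(.545,.26)):
        q=P[(np.hypot(P[:,0]-c[0],P[:,1]-c[1])<.025)&(P[:,2]>.122)&(P[:,2]<.17)]; print(n,'rod',c,len(q),q.mean(0).round(3) if len(q) else '',q[:,2].max().round(3) if len(q) else '')
    q=P[(np.hypot(P[:,0]-.5028,P[:,1]+.365)<.03)&(P[:,2]>.06)&(P[:,2]<.08)]; print(n,'rod3',((q.min(0)+q.max(0))/2).round(4) if len(q) else '')
E
```

```text
time: 46.0
tcp_pos: [0.547, 0.2607, 0.2552]
ee_rot: [179.7, 0.3, 149.6]
force: [-0.4, 0.1, -0.2]
width: 0.0451
finger_force: 0.0
time: 46.88
tcp_pos: [0.6314, 0.4023, 0.2532]
ee_rot: [180.0, 0.0, 149.6]
force: [0.8, 0.3, -0.1]
width: 0.0449
finger_force: 0.0
scene tilt 28.8 az -2.9 468 mouth [0.5601 0.0367 0.135 ] base [0.512  0.0392 0.0473] zmax 0.1509
side tilt 29.2 az -4.5 467 mouth [0.5603 0.036  0.1338] base [0.5116 0.0398 0.0466] zmax 0.1491
wrist tilt 28.6 az -0.5 1872 mouth [0.5567 0.0397 0.1327] base [0.5089 0.0401 0.0449] zmax 0.1453
both tilt 28.8 az -4.0 928 mouth [0.56   0.0363 0.1346] base [0.512  0.0397 0.0469] zmax 0.1509
scene pan 0.0515
side pan 0.0524
scene rod (0.491, 0.246) 89 [0.495 0.25  0.131] 0.137
scene rod (0.545, 0.26) 99 [0.547 0.259 0.131] 0.136
scene rod3 [ 0.5005 -0.364   0.0677]
side rod (0.491, 0.246) 52 [0.493 0.247 0.13 ] 0.135
side rod (0.545, 0.26) 54 [0.544 0.258 0.129] 0.135
side rod3 [ 0.5035 -0.3659  0.0671]
```

The pan reads 52 mm, well inside the marks (41–57 mm). Both rods stand in the bowl, the cup is home, rod 3 is untouched and the arm is clear. Handing in.

```bash
python3 -m creep '[{"fingers":0.045,"dp":[0,0,0],"turn":0},{"fingers":0.045,"dp":[0,0,0],"turn":0},{"fingers":0.045,"dp":[0,0,0],"turn":0},{"fingers":0.045,"dp":[0,0,0],"turn":0}]'; python3 -c "
from workcell import *
print(job_done())"
```

```text
time: 47.52
tcp_pos: [0.6316, 0.4031, 0.2518]
ee_rot: [-180.0, -0.0, 149.6]
force: [-0.3, 0.0, -1.3]
width: 0.0451
finger_force: 0.0
the job is handed in; nothing more can be done
None
```

I handed the job in at about 47.5 s: all six balls and two rods are in the bowl, the pointer rests between its marks (pan about 52 mm by camera), the cup is back in its rest and the third rod stands untouched, but the hand-in gave no verdict.

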